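# Line up the tube blocks and hold the retaining rod through both bushings

## Task

Push the three metal tube blocks back until they stand in a straight row, each flush and square against the back fence of the carrier. Then take the loose retaining rod from its rest and thread it through the bushings of both end brackets, so that it runs across in front of the row and sticks out a little beyond both brackets. Finish with the gripper still holding the rod there, still and not wedged, ready for a colleague to lock it; leave the bottle, petri dish, timer and tape roll alone.

Things in the scene. Friction and masses are not known exactly. Their poses are not given: they have to be found in the camera images.
- carrier: Fixed grey metal carrier on the worktop, turned up to 0.25 rad. Origin: on the worktop under its middle; +x to its back fence, +y left. Base plate 6 mm thick, x -62 to 54, y -98 to 98 mm. Back fence: front face at x = 40, 8 thick, top z = 46 mm. End brackets at |y| 68 to 84 mm, top z = 47, x -34 to 0, low feet (x -45 to 11, z under 15), each bored along y on one line at x = -17, z = 32 mm.
- bushing_right (a point): Centre of the bore in the right (-y) end bracket: through hole along the carrier's y, diameter 16 mm, 16 mm long, mouths widened by a 3 mm chamfer, with a thin brass ring round each; 32 mm above the worktop.
- bushing_left (a point): The same for the left (+y) end bracket, 152 mm from the right one on the same line.
- block_right: Loose aluminium tube block, right one of three alike: 46 mm deep (x), 32 wide (y), 40 high, two blind bores on top, 0.16 kg. Origin: underside centre, on the base plate. Flush with the fence it is at carrier x = +17 mm; it starts 18 to 45 mm short of that, a little askew, across the rod's line. Slides at 1 to 2 N; pushed at the middle of its front it squares up against the fence.
- block_mid: The middle tube block, same as block_right.
- block_left: The left tube block, same as block_right. The blocks stand about 42 mm apart along the carrier's y, about 10 mm gaps.
- rod: Loose round steel-coloured retaining rod (tube), 12 mm diameter, 250 mm long, both ends alike with a 6 mm long taper to 7 mm; 0.07 kg. Origin: its middle, on the axis; own x along the rod. At the start it lies level on the rod rest, axis 40 mm above the worktop.
- rod_rest: Fixed grey rest for the rod, left of the carrier. Origin: underside centre; x along the rod, roughly away from the robot (within 0.35 rad). Base 130 x 50 x 6 mm; two posts at x = +-50 mm, 12 mm thick, 26 wide, 42 high, with open notches (14 mm wide, 8 deep) in which the rod lies; the rod overhangs the posts by about 70 mm at each end.
- timer: Bystander: flat white timer, 62 x 62 x 16 mm. Origin: underside centre.
- petri_0: Bystander: clear round petri dish, 69 mm diameter, 15 mm high. Origin: underside centre.
- tape_roll: Bystander: green tape roll lying flat, 66 mm diameter, 19 mm high. Origin: underside centre.
- reagent_wash: Bystander: white bottle with red cap, 58 mm diameter, 113 mm high. Origin: underside centre.
Not all that is in view belongs to the job. Leave any green, orange or pink look-alike of the block_left alone.

How it is judged:
By the outcome, as a careful person would: the job done as asked, in the order asked, and still so for the second after the job is handed in, while the arm keeps its last pose, push and grip.
It also fails if it takes over 64 s, if anything falls off the work surface, if the arm or the gripper's body presses on something with over 40 N, if the wrist force passes 120 N, or if a joint passes its speed limit or range.

## Robot

A 6-joint arm with a two-finger parallel gripper is mounted at the origin on the work surface; the furniture and walls round the work are solid. World frame = base frame: x ahead of the robot, y to its left, z up, the work surface at z = 0. Lengths are in m, angles in rad, forces in N, time in s.
With the tool pointing down it reaches from about 0.25 to 0.775 m from the base axis. Payload 4 kg.
Tool frame: the origin (TCP) lies at the centre of the arm's flange, where the gripper is bolted on; the fingertips stand ahead of it and the grasp point (between the pads) lies 180 mm ahead of it (robot.tcp_to_tips is the z of the fingertips in the tool frame, in m); z points along the fingers, y is the direction in which the jaws open and shut (so a half turn about z gives the same grasp; the last joint's range is limited). The gripper opens to 94 mm and grips with 3 to 60 N. Pads are 16 mm wide; open, the fingers measure 119 mm over their backs; the gripper's body (75 mm by 177 mm) begins 78 mm behind the grasp point.
Start: joints at [1.178, 0.087, 1.371, -0, 1.684, -0.103], TCP at [0.157, 0.527, 0.405] pointing down, gripper open.
Joint ranges: [-3.1, 3.1], [-0.76, 2.03], [0.27, 2.55], [-1.08, 4.22], [0.17, 2.65], [-2.57, 2.57]. Speed limits (rad/s): [2.79, 2.79, 3.14, 3.14, 3.14, 3.14].

## Interface

Orientations are given as [roll, pitch, yaw] about the fixed x, y, z axes, in that order (R = Rz(yaw) Ry(pitch) Rx(roll)).
In Python, from bench import robot gives the robot as it stands.
- The arm moves only by the tool move_arm, never from a script. Its argument "increments" is a list that holds one entry, the list of rows, each a list of 7 numbers: the opening, from 0 (shut) to 1 (fully open), then the shift along the tool's x, y, z as a fraction of full scale, then the turn, a rotation vector about the tool's x, y, z as a fraction of full scale. In form: [[[jaw, dx, dy, dz, rx, ry, rz], ...]]. A call has 1 to 8 rows; each row is the pose to reach, as a shift and turn from the pose commanded when the call began, along the tool's axes at that moment; what a row does not reach only later rows make up. Full scale, the value 1, is 0.1 m for a shift and pi/2 rad for a turn. A row lasts 1/12 s, in which the tool goes at most 41.7 mm and 7.16 degrees, less where a joint would pass 70% of its speed; a pose out of reach is approached as far as the arm can. A call with a number of a shift or a turn outside -1 to 1 is refused whole. A call with a gripper value outside its range is refused whole. The fingers move at their own pace and stop on an object; the grip force is fixed at half the most. Time passes only in rows, so rows that repeat a pose let the fingers close. It gives the time, the measured TCP pose, the force and the opening at its end, in the units of the state.
- robot.get_obs(): the state, without advancing time (a new reading comes with each control period).
- robot.snapshot(name): name is "side" or "top" or "wrist"; returns (picture, depth): 384x512x3 uint8, red, green, blue; 384x512 float32, m along the optical axis (not along the pixel's ray), 0 where there is no reading.
- robot.camera_params(name): a dict with "mtx" (3x3 intrinsics, pixels), "R" (3x3) and "t" (3): a world point X has camera coordinates R X + t. Camera axes: x right, y down, z forward; pixel columns grow to the right and rows downward; lengths in m; the calibration is good to about 2 mm. A picture is of the moment at which its call begins: read the wrist's pose just before it. camera_params takes no time and is no camera call; for the wrist camera it gives the pose at the moment of the call.
- robot.close_job(): hands the job in, once; it reports no verdict.
The state is a dict: "time": time; "joint_positions": joint angles; "qvel": joint speeds; "joint_torque": joint torques, N m; "tool_pos": TCP position; "ee_rot": TCP orientation; "wrist_force": force on the tool from outside, world axes, zero at the start; "wrist_torque": the same for the moment, N m; "width": finger opening in m.
Only numpy, scipy, OpenCV 4.12 (cv2) and the standard library are available. Lean on these libraries where they do the work, as an engineer would, in place of code of your own. Each camera call takes 0.05 s, during which the arm holds its last target.

## Working session

There is one attempt and no reset: what is moved stays moved. The work goes in short steps, Python scripts to look and compute and a tool call to move; the robot and the scene stay as the last step left them, time stands still between calls to the robot, and variables do not carry over. Pictures are saved under pics/ and viewed, and the job is handed in when it is done.

Besides the shell and the picture viewer there is one more tool, called after "Request:" as name(argument=value, ...) on one line, values as JSON. move_arm: Moves the arm, as the interface text tells. Its arguments: {"type":"object","properties":{"increments":{"type":"array","items":{"type":"array","items":{"type":"array","items":{"type":"number","minimum":-1,"maximum":1}}}}},"required":["increments"]}

```bash
mkdir -p pics; ls; cat > h.py <<'E'
import numpy as np, cv2
from bench import robot
from scipy.spatial.transform import Rotation as Ro
def snap(n,f):
    P=robot.camera_params(n); a,d=robot.snapshot(n)
    cv2.imwrite('pics/'+f+'.png',a[:,:,::-1]); np.savez('pics/'+f+'.npz',a=a,d=d,**P); return a,d,P
def load(f):
    z=np.load('pics/'+f+'.npz'); return z['a'],z['d'],{k:z[k] for k in('mtx','R','t')}
def ray(P,u,v,z):
    r=P['R'].T@np.linalg.solve(P['mtx'],np.array([u,v,1.])); c=-P['R'].T@P['t']
    return c+r*(z-c[2])/r[2]
def cloud(P,d):
    h,w=d.shape; u,v=np.meshgrid(np.arange(w),np.arange(h))
    x=np.linalg.inv(P['mtx'])@np.stack([u.ravel(),v.ravel(),np.ones(h*w)])*d.ravel()
    return (P['R'].T@(x-P['t'].reshape(3,1))).T.reshape(h,w,3)
def proj(P,X):
    c=P['R']@np.asarray(X)+P['t']; p=P['mtx']@c; return p[:2]/p[2]
E
python3 - <<'E'
from h import *
for n in('top','side','wrist'):
    a,d,P=snap(n,n+'0'); print(n,-P['R'].T@P['t'],P['mtx'][0,0],d.min(),d.max())
print(robot.get_obs(), robot.tcp_to_tips)
E
```

```text
pics
top [0.49431016 0.05288131 0.95157467] 365.2689196344805 0.0 1.8058504
side [ 0.19635746 -0.96645056  0.63615469] 492.6160821515743 0.0 3.207808
wrist [0.08257188 0.54974826 0.38421304] 324.3628190858528 0.0 1.446539
{'time': 0.15, 'joint_positions': array([ 1.17791503e+00,  8.78095849e-02,  1.37187753e+00,  2.44859145e-05,
        1.68364983e+00, -1.03098606e-01]), 'qvel': array([-0.00180803, -0.00157261, -0.0052904 , -0.00091046, -0.0002061 ,
        0.00101617]), 'joint_torque': array([ 1.17127667e-03, -3.40642226e+01, -3.02793252e+01,  7.18034967e-02,
        3.05062649e-02, -9.49287914e-05]), 'tool_pos': array([0.15712716, 0.52699061, 0.40377447]), 'ee_rot': array([-3.13986013e+00, -2.03721400e-04,  2.85181252e+00]), 'wrist_force': array([-0.24697491,  0.70314193, -0.47126071]), 'wrist_torque': array([ 0.00127903, -0.06335672, -0.05197533]), 'width': 0.09451411984156444} 0.1992
```

View pics/top0.png

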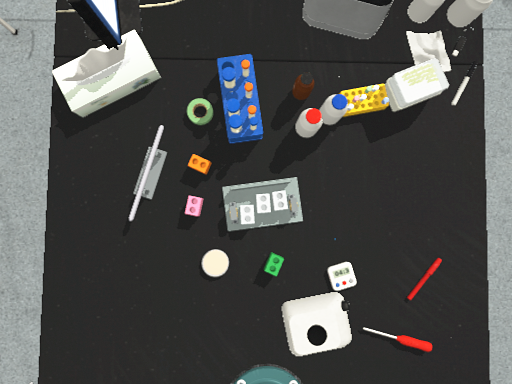

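View pics/side0.png

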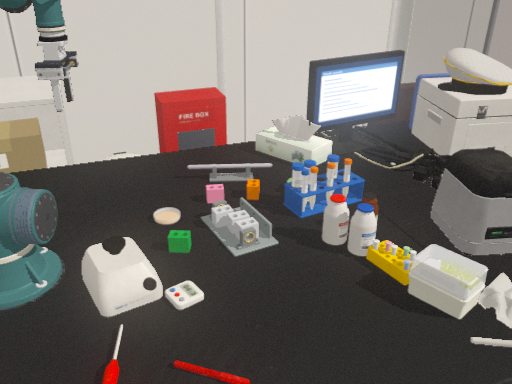

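View pics/wrist0.png

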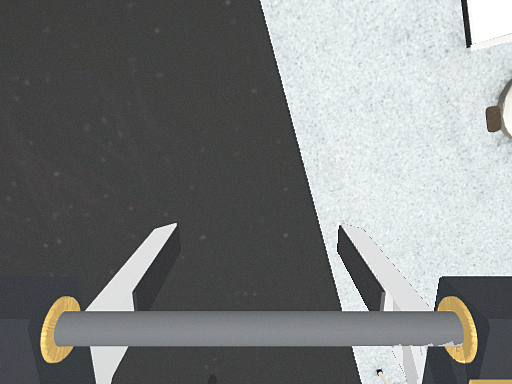

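Top view: carrier at about (262,204) with three silver blocks at (247,214), (263,203) and (280,200). The look-alikes are orange (199,164), pink (194,206) and green (274,264), and I leave those alone. The rod lies on its rest at (147,172). The red screwdriver (400,340) and the red pen (425,280) aren't part of the job. I'll take a close crop to check.

```bash
python3 - <<'E'
from h import *
a,d,P=load('top0')
c=cv2.resize(a[165:240,210:315],None,fx=7,fy=7,interpolation=cv2.INTER_CUBIC)[:, :, ::-1]
cv2.imwrite('pics/crop1.png',c)
c=cv2.resize(a[115:230,115:215],None,fx=5,fy=5,interpolation=cv2.INTER_CUBIC)[:, :, ::-1]
cv2.imwrite('pics/crop2.png',c)
a,d,P=load('side0')
c=cv2.resize(a[150:260,170:290],None,fx=5,fy=5,interpolation=cv2.INTER_CUBIC)[:, :, ::-1]
cv2.imwrite('pics/crop3.png',c)
E
```

```text
(no output)
```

View pics/crop1.png

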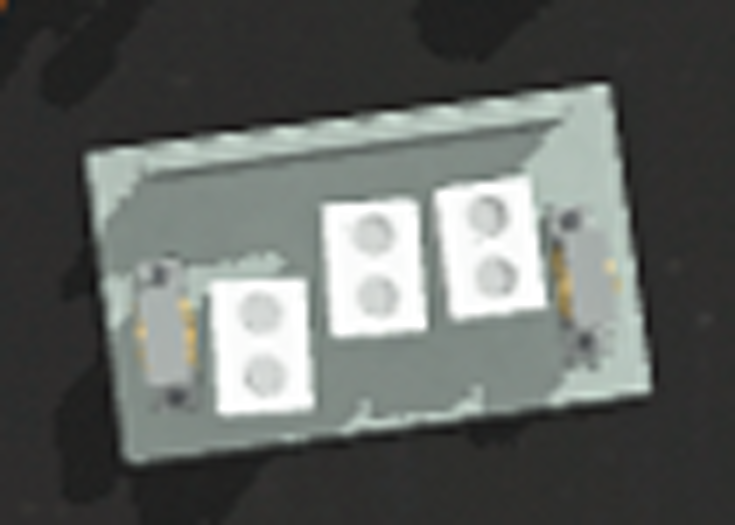

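View pics/crop2.png

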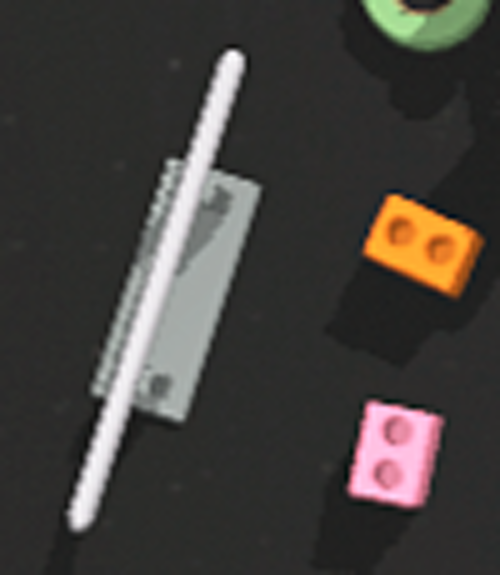

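View pics/crop3.png

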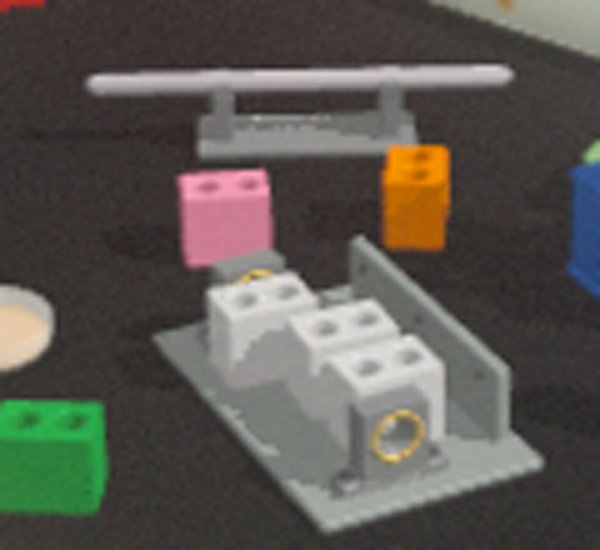

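Blocks, carrier and rod match the description, with the left block farthest forward. The brass bushings are visible on both brackets. Next I measure.

```bash
cat > meas.py <<'E'
from h import *
a,d,P=load('top0')
X=cloud(P,d)
def comp(mask,amin=20):
    n,l,s,c=cv2.connectedComponentsWithStats(mask.astype(np.uint8),connectivity=4)
    return [(l==i) for i in range(1,n) if s[i,4]>=amin]
reg=np.zeros(d.shape,bool); reg[165:240,210:315]=1
m=reg&(X[...,2]>0.036)&(X[...,2]<0.06)
for k in comp(m):
    p=X[k]; rgb=a[k].mean(0)
    r=cv2.minAreaRect(np.argwhere(k)[:,::-1].astype(np.float32))
    print(k.sum(),p.mean(0).round(4),'z',np.median(p[:,2]).round(4),rgb.round(), r)
g=lambda u,v,z:ray(P,210+u/7-.4,165+v/7-.4,z)
A,B=g(123,463,.006),g(652,392,.006)
y=(A-B)[:2]; print('front L,R',A,B,np.linalg.norm(y), 'yaw',np.arctan2(-y[0],y[1]))
yaw=np.arctan2(-y[0],y[1]); ex=np.array([np.cos(yaw),np.sin(yaw)]); print('origin',(A+B)[:2]/2+.062*ex)
A,B=g(88,152,.046),g(610,85,.046); y=(A-B)[:2]
print('fence',A,B,np.linalg.norm(y),np.arctan2(-y[0],y[1]),'origin',(A+B)[:2]/2-.048*ex)
# block tops white
m=reg&(a.min(2)>225)
for k in comp(m):
    r=cv2.minAreaRect(np.argwhere(k)[:,::-1].astype(np.float32)); b=cv2.boxPoints(r)
    q=np.array([ray(P,*x,.046) for x in b]); print('block',r,q.mean(0).round(4),np.linalg.norm(q[0]-q[1]),np.linalg.norm(q[1]-q[2]))
# rod
m=np.zeros(d.shape,bool); m[120:225,120:170]=1
m&=(X[...,2]>0.03)&(a.min(2)>120)
for k in comp(m,60):
    print('rodz',np.percentile(X[k][:,2],[10,50,90]))
    pts=np.array([ray(P,u,v,.042) for v,u in np.argwhere(k)])[:,:2]
    c=pts.mean(0);U,S,V=np.linalg.svd(pts-c); dd=V[0]*np.sign(V[0][0]); t=(pts-c)@dd
    print('rod c',c+dd*(t.min()+t.max())/2,'len',np.ptp(t),'yaw',np.arctan2(dd[1],dd[0]), k.sum())
E
python3 meas.py
```

```text
210 [0.562  0.0237 0.0459] z 0.0462 [165. 178. 171.] ((260.51824951171875, 184.13388061523438), (3.557981014251709, 59.810115814208984), 82.23483276367188)
189 [ 0.5238 -0.0251  0.0467] z 0.0468 [246. 247. 246.] ((279.9154052734375, 199.82308959960938), (18.48117446899414, 13.023645401000977), 82.87498474121094)
188 [0.5161 0.0161 0.0465] z 0.0465 [246. 247. 246.] ((263.306884765625, 202.68276977539062), (18.35305404663086, 12.955096244812012), 85.2363510131836)
99 [ 0.513  -0.0595  0.0472] z 0.0476 [168. 173. 166.] ((293.89996337890625, 204.29998779296875), (13.57645034790039, 7.071067810058594), 81.8698959350586)
186 [0.4882 0.0556 0.0467] z 0.0468 [247. 248. 247.] ((247.5, 214.0), (18.0, 13.0), 90.0)
98 [0.4908 0.0898 0.0474] z 0.0476 [173. 175. 166.] ((233.5, 212.5), (13.0, 7.0), 90.0)
front L,R [0.44336929 0.10667148 0.006     ] [ 0.47217713 -0.0880047   0.006     ] 0.19679611013805734 yaw 0.14691209669209854
origin [0.51910534 0.01840921]
fence [0.555163   0.11878807 0.046     ] [ 0.58181726 -0.06638585  0.046     ] 0.18708241035748058 0.14295984988118707 origin [0.52100719 0.01917467]
block ((279.56549072265625, 199.99127197265625), (18.23859214782715, 13.150288581848145), 82.40535736083984) [ 0.5233 -0.0242  0.046 ] 0.03271161556754497 0.04524447633806227
block ((263.5, 203.0), (18.0, 13.0), 90.0) [0.5153 0.0156 0.046 ] 0.032282572440558946 0.04461651162885601
block ((246.9931182861328, 213.88278198242188), (18.55615997314453, 13.036290168762207), 86.633544921875) [0.4878 0.0561 0.046 ] 0.03229574890159014 0.04583038934377433
rodz [0.04178481 0.04514139 0.04752605]
rod c [0.58804078 0.30933064] len 0.2499928698756056 yaw -0.292120157296193 517
```

```bash
cat >> h.py <<'E'
O=np.array([0.5188,0.0178]); YAW=0.1475
EX=np.array([np.cos(YAW),np.sin(YAW)]); EY=np.array([-EX[1],EX[0]])
def c2w(x,y): return O+x*EX+y*EY
def w2c(p): q=np.asarray(p)[:2]-O; return np.array([q@EX,q@EY])
def delta(xy,z,yaw,T=None):
    """shift (in 0.1 m units) tool axes & turn from current measured pose to a tool-down pose"""
    o=robot.get_obs(); R=Ro.from_euler('xyz',o['ee_rot']); 
    R2=Ro.from_euler('xyz',[np.pi,0,yaw])
    s=R.inv().apply(np.r_[xy,z]-o['tool_pos'])/.1; w=(R.inv()*R2).as_rotvec()/(np.pi/2)
    print('t',o['time'],'pos',o['tool_pos'].round(4),'rpy',o['ee_rot'].round(4),'F',o['wrist_force'].round(2)); print('shift',s.round(3),'turn',w.round(4))
E
python3 - <<'E'
from h import *
for n,p in dict(right=[.5236,-.0247],mid=[.5158,.0158],left=[.488,.0558],brR=[.513,-.0595],brL=[.4908,.0898]).items(): print(n,w2c(p).round(4))
a,d,P=load('top0'); X=cloud(P,d)
for n,(u,v) in dict(pink=(194,206),orange=(199,164),green=(274,264),timer=(341,276),petri=(215,263),tape=(190,111),bottle=(312,117),rack=(240,100)).items(): print(n,X[v,u].round(3),w2c(X[v,u]).round(3))
delta(c2w(-.095,.042),.30,YAW+np.pi)
E
```

```text
right [-0.0015 -0.0427]
mid [-0.0033 -0.0015]
left [-0.0249  0.0421]
brR [-0.0171 -0.0756]
brL [-0.0171  0.0753]
pink [0.505 0.188 0.043] [0.012 0.17 ]
orange [0.611 0.178 0.041] [0.114 0.145]
green [ 0.365 -0.013  0.039] [-0.157 -0.007]
timer [ 0.333 -0.185  0.014] [-0.213 -0.173]
petri [0.362 0.136 0.015] [-0.138  0.14 ]
tape [0.75  0.207 0.021] [0.257 0.153]
bottle [ 0.715 -0.092  0.116] [ 0.178 -0.137]
rack [0.768 0.078 0.064] [0.255 0.022]
t 0.15 pos [0.1571 0.527  0.4038] rpy [-3.1399e+00 -2.0000e-04  2.8518e+00] F [-0.25  0.7  -0.47]
shift [-3.883 -3.866  1.044] turn [-0.0011 -0.0004 -0.2784]
```

Request:
move_arm(increments=[[[0,-1,-1,0.1,0,0,0],[0,-1,-1,0.1,0,0,0],[0,-1,-1,0.1,0,0,0],[0,-1,-1,0.1,0,0,0]]])

```text
time: 0.48
tool_pos: [0.2255, 0.3996, 0.3939]
ee_rot: [-3.139, 0.001, 2.85]
wrist_force: [-0.4, 0.6, -0.6]
width: 0.0709
```

Request:
move_arm(increments=[[[0,-1,-1,0.1,0,0,0],[0,-1,-1,0.1,0,0,0],[0,-1,-1,0.1,0,0,0],[0,-1,-1,0.1,0,0,0]]])

```text
time: 0.82
tool_pos: [0.2927, 0.275, 0.3841]
ee_rot: [-3.14, 0.001, 2.848]
wrist_force: [0.0, 1.2, -0.3]
width: 0.0442
```

Request:
move_arm(increments=[[[0,-1,-1,0.1,0,0,0],[0,-1,-1,0.1,0,0,0],[0,-1,-1,0.1,0,0,0],[0,-1,-1,0.1,0,0,0]]])

```text
time: 1.15
tool_pos: [0.36, 0.1504, 0.3741]
ee_rot: [-3.14, 0.001, 2.848]
wrist_force: [0.9, 0.3, -0.1]
width: 0.0172
```

Request:
move_arm(increments=[[[0,-0.88,-0.87,0.3,0,0,-0.278],[0,-0.88,-0.87,0.3,0,0,-0.278],[0,-0.88,-0.87,0.3,0,0,-0.278],[0,-0.88,-0.87,0.3,0,0,-0.278],[0,-0.88,-0.87,0.3,0,0,-0.278]]])

```text
time: 1.57
tool_pos: [0.4193, 0.0423, 0.3428]
ee_rot: [-3.14, -0.003, -2.996]
wrist_force: [-0.2, 0.0, -0.3]
width: 0.0003
```

```bash
python3 - <<'E'
from h import *
delta(c2w(-.095,.042),.30,YAW+np.pi)
a,d,P=snap('wrist','w1')
E
```

```text
t 1.5667 pos [0.4193 0.0423 0.3428] rpy [-3.1405e+00 -3.1000e-03 -2.9961e+00] F [-0.19  0.01 -0.25]
shift [0.001 0.032 0.428] turn [-0.0007 -0.002  -0.0013]
```

View pics/w1.png

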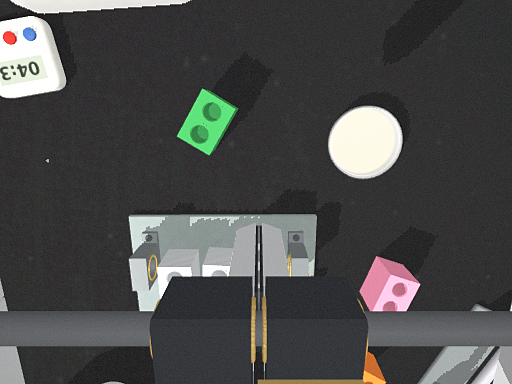

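Request:
move_arm(increments=[[[0,0,0.03,0.3,0,0,0],[0,0,0.03,0.6,0,0,0],[0,0,0.03,0.9,0,0,0],[0,0,0.03,1,0,0,0]]])

```text
time: 1.95
tool_pos: [0.4158, 0.0493, 0.2407]
ee_rot: [3.14, -0.007, -2.995]
wrist_force: [-0.7, 0.1, -0.6]
width: 0.0002
```

Request:
move_arm(increments=[[[0,0,0,0.15,0,0,0],[0,0,0,0.27,0,0,0],[0,0,0,0.27,0,0,0]]])

```text
time: 2.2
tool_pos: [0.4169, 0.0491, 0.2161]
ee_rot: [3.14, -0.004, -2.995]
wrist_force: [-0.8, 0.5, 0.3]
width: 0.0003
```

```bash
python3 - <<'E'
from h import *
delta(c2w(-.095,.042),.2155,YAW+np.pi)
a,d,P=snap('side','s1'); c=cv2.resize(a[150:260,170:290],None,fx=5,fy=5,interpolation=cv2.INTER_CUBIC)[:, :, ::-1]
cv2.imwrite('pics/s1c.png',c)
E
```

```text
t 2.2 pos [0.4169 0.0491 0.2161] rpy [ 3.1404 -0.0041 -2.9947] F [-0.8   0.52  0.27]
shift [-0.012 -0.04   0.006] turn [ 0.0007 -0.0026 -0.0004]
```

View pics/s1c.png

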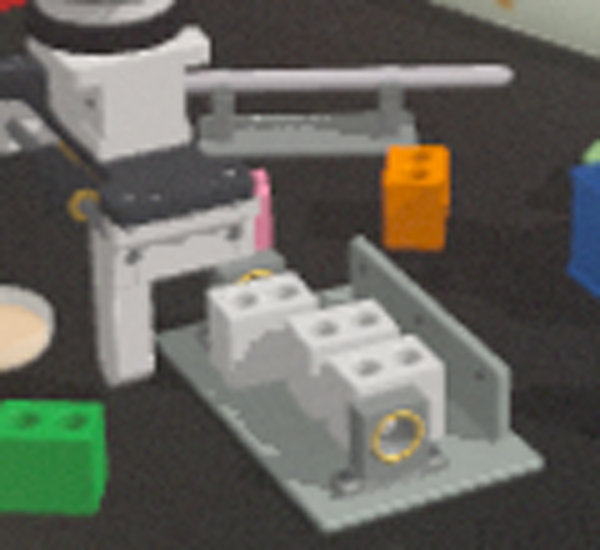

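```bash
python3 - <<'E'
from h import *
a,d,P=load('s1'); X=cloud(P,d)
o=robot.get_obs(); R=Ro.from_euler('xyz',o['ee_rot'])
reg=np.zeros(d.shape,bool); reg[150:240,170:235]=1
p=X[reg]; q=R.inv().apply(p-o['tool_pos'])
for z0 in np.arange(.05,.21,.01):
    m=(q[:,2]>z0)&(q[:,2]<z0+.01)&(abs(q[:,0])<.08)&(abs(q[:,1])<.1)&(p[:,2]>.012)
    if m.sum()>3: print(z0.round(3),m.sum(),'x',np.percentile(q[m,0],[2,50,98]).round(3),'y',np.percentile(q[m,1],[2,50,98]).round(3))
E
```

```text
0.05 140 x [-0.022  0.012  0.025] y [-0.088 -0.04   0.024]
0.06 498 x [-0.03   0.012  0.034] y [-0.091 -0.065  0.078]
0.07 154 x [-0.03   0.019  0.035] y [-0.09  -0.086  0.071]
0.08 229 x [-0.029  0.025  0.035] y [-0.084 -0.023  0.073]
0.09 181 x [-0.03   0.014  0.035] y [-0.085 -0.08   0.073]
0.1 57 x [-0.028  0.007  0.033] y [-0.082 -0.08   0.074]
0.12 12 x [0.009 0.01  0.011] y [-0.009  0.003  0.012]
0.13 11 x [0.01  0.01  0.011] y [-0.013 -0.     0.008]
0.14 34 x [-0.007  0.008  0.011] y [-0.016 -0.011  0.008]
0.15 38 x [-0.006  0.005  0.012] y [-0.017 -0.012  0.01 ]
0.16 44 x [-0.068  0.004  0.012] y [-0.018 -0.012  0.01 ]
0.17 346 x [-0.079 -0.052  0.077] y [-0.073 -0.019  0.031]
0.18 206 x [-0.075  0.005  0.075] y [-0.076 -0.037  0.011]
0.19 104 x [-0.074 -0.056  0.038] y [-0.063 -0.018  0.012]
0.2 123 x [-0.074  0.017  0.042] y [-0.061  0.066  0.097]
```

Request:
move_arm(increments=[[[0,-0.1,-0.04,0,0,0,0],[0,-0.25,-0.04,0,0,0,0],[0,-0.33,-0.04,0,0,0,0],[0,-0.4,-0.04,0,0,0,0],[0,-0.47,-0.04,0,0,0,0],[0,-0.54,-0.04,0,0,0,0],[0,-0.6,-0.04,0,0,0,0],[0,-0.66,-0.04,0,0,0,0]]])

```text
time: 2.92
tool_pos: [0.4842, 0.0541, 0.2177]
ee_rot: [3.141, -0.001, -2.995]
wrist_force: [-2.3, -0.3, 1.7]
width: 0.0005
```

```bash
python3 - <<'E'
from h import *
delta(c2w(-.014,.042),.2155,YAW+np.pi)
E
```

```text
t 2.9167 pos [0.4842 0.0541 0.2177] rpy [ 3.1414e+00 -6.0000e-04 -2.9947e+00] F [-2.28 -0.29  1.68]
shift [-0.149  0.01   0.022] turn [ 0.0001 -0.0004 -0.0004]
```

Request:
move_arm(increments=[[[0,-0.04,0.01,0.01,0,0,0],[0,-0.07,0.01,0.01,0,0,0],[0,-0.1,0.01,0.01,0,0,0],[0,-0.12,0.01,0.01,0,0,0],[0,-0.12,0.01,0.01,0,0,0]]])

```text
time: 3.33
tool_pos: [0.496, 0.0568, 0.2165]
ee_rot: [3.141, 0.001, -2.995]
wrist_force: [-0.1, -0.5, -0.7]
width: 0.0004
```

Request:
move_arm(increments=[[[0,-0.01,0,0,0,0,0],[0,-0.02,0,0,0,0,0],[0,-0.02,0,0,0,0,0]]])

```text
time: 3.58
tool_pos: [0.4975, 0.0571, 0.2166]
ee_rot: [3.141, -0.0, -2.995]
wrist_force: [-0.8, -0.6, 0.3]
width: 0.0001
```

Request:
move_arm(increments=[[[0,-0.01,0,0,0,0,0],[0,-0.02,0,0,0,0,0],[0,-0.02,0,0,0,0,0]]])

```text
time: 3.83
tool_pos: [0.4984, 0.0572, 0.2166]
ee_rot: [3.142, -0.005, -2.995]
wrist_force: [-6.6, -0.7, 4.6]
width: 0.0002
```

Request:
move_arm(increments=[[[0,-0.01,0,0,0,0,0],[0,-0.02,0,0,0,0,0],[0,-0.02,0,0,0,0,0]]])

```text
time: 4.08
tool_pos: [0.4993, 0.0573, 0.2166]
ee_rot: [3.142, -0.01, -2.995]
wrist_force: [-12.5, -2.0, 8.2]
width: 0.0005
```

Request:
move_arm(increments=[[[0,0.1,0,-0.02,0,0,0],[0,0.25,0,-0.02,0,0,0],[0,0.38,0,-0.02,0,0,0],[0,0.38,-0.15,-0.02,0,0,0],[0,0.38,-0.3,-0.02,0,0,0],[0,0.38,-0.44,-0.02,0,0,0],[0,0.38,-0.44,-0.02,0,0,0],[0,0.38,-0.44,-0.02,0,0,0]]])

```text
time: 4.75
tool_pos: [0.4705, 0.0083, 0.219]
ee_rot: [3.141, 0.002, -2.996]
wrist_force: [-0.2, 0.6, 0.0]
width: 0.0006
```

```bash
python3 - <<'E'
from h import *
delta(c2w(-.014,-.0015),.2155,YAW+np.pi)
a,d,P=snap('side','s2'); c=cv2.resize(a[150:260,170:290],None,fx=5,fy=5,interpolation=cv2.INTER_CUBIC)[:, :, ::-1]
cv2.imwrite('pics/s2c.png',c)
E
```

```text
t 4.75 pos [0.4705 0.0083 0.219 ] rpy [ 3.1413e+00  1.6000e-03 -2.9963e+00] F [-0.17  0.57  0.05]
shift [-0.351  0.009  0.035] turn [ 0.0002  0.001  -0.0014]
```

View pics/s2c.png

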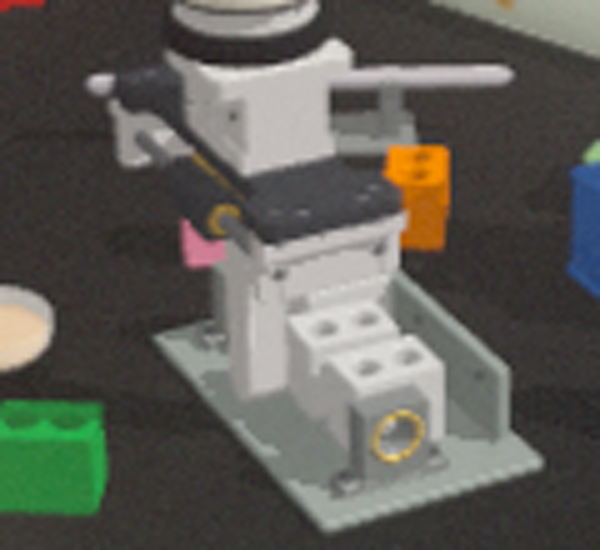

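Request:
move_arm(increments=[[[0,-0.06,0.01,0.02,0,0,0],[0,-0.12,0.01,0.02,0,0,0],[0,-0.17,0.01,0.02,0,0,0],[0,-0.22,0.01,0.02,0,0,0],[0,-0.26,0.01,0.02,0,0,0],[0,-0.3,0.01,0.02,0,0,0],[0,-0.32,0.01,0.02,0,0,0],[0,-0.33,0.01,0.02,0,0,0]]])

```text
time: 5.47
tool_pos: [0.5032, 0.0145, 0.2164]
ee_rot: [3.141, -0.0, -2.995]
wrist_force: [-1.2, 0.2, -0.9]
width: 0.0005
```

Request:
move_arm(increments=[[[0,-0.01,0,0,0,0,0],[0,-0.02,0,0,0,0,0],[0,-0.03,0,0,0,0,0],[0,-0.03,0,0,0,0,0]]])

```text
time: 5.8
tool_pos: [0.5048, 0.0147, 0.2164]
ee_rot: [3.141, -0.005, -2.995]
wrist_force: [-6.6, -0.6, 2.9]
width: 0.0003
```

Request:
move_arm(increments=[[[0,-0.01,0,0,0,0,0],[0,-0.02,0,0,0,0,0],[0,-0.02,0,0,0,0,0]]])

```text
time: 6.05
tool_pos: [0.5056, 0.0148, 0.2164]
ee_rot: [3.141, -0.009, -2.995]
wrist_force: [-12.2, -2.2, 8.1]
width: 0.0008
```

Middle is flush by force. Now the right block.

Request:
move_arm(increments=[[[0,0.1,0,0,0,0,0],[0,0.25,0,0,0,0,0],[0,0.36,0,0,0,0,0],[0,0.36,-0.14,0,0,0,0],[0,0.36,-0.28,0,0,0,0],[0,0.36,-0.41,0,0,0,0],[0,0.36,-0.41,0,0,0,0],[0,0.36,-0.41,0,0,0,0]]])

```text
time: 6.72
tool_pos: [0.4784, -0.031, 0.2171]
ee_rot: [3.141, 0.002, -2.996]
wrist_force: [-0.7, -0.3, -0.5]
width: 0.0006
```

```bash
python3 - <<'E'
from h import *
delta(c2w(-.014,-.0427),.2155,YAW+np.pi)
E
```

```text
t 6.7167 pos [ 0.4784 -0.031   0.2171] rpy [ 3.1415e+00  1.9000e-03 -2.9963e+00] F [-0.67 -0.26 -0.46]
shift [-0.332 -0.003  0.016] turn [ 0.0001  0.0012 -0.0014]
```

Request:
move_arm(increments=[[[0,-0.06,0,0.01,0,0,0],[0,-0.12,0,0.01,0,0,0],[0,-0.17,0,0.01,0,0,0],[0,-0.22,0,0.01,0,0,0],[0,-0.26,0,0.01,0,0,0],[0,-0.29,0,0.01,0,0,0],[0,-0.31,0,0.01,0,0,0],[0,-0.32,0,0.01,0,0,0]]])

```text
time: 7.38
tool_pos: [0.51, -0.0259, 0.2156]
ee_rot: [3.141, -0.001, -2.994]
wrist_force: [-4.6, -0.6, 3.9]
width: 0.0008
```

Request:
move_arm(increments=[[[0,-0.01,0,0,0,0,0],[0,-0.02,0,0,0,0,0],[0,-0.03,0,0,0,0,0],[0,-0.03,0,0,0,0,0]]])

```text
time: 7.72
tool_pos: [0.5112, -0.0258, 0.2157]
ee_rot: [3.141, -0.007, -2.995]
wrist_force: [-10.7, -1.1, 8.7]
width: 0.0005
```

Request:
move_arm(increments=[[[0,-0.01,0,0,0,0,0],[0,-0.02,0,0,0,0,0],[0,-0.02,0,0,0,0,0]]])

```text
time: 7.97
tool_pos: [0.5121, -0.0257, 0.2157]
ee_rot: [3.141, -0.011, -2.995]
wrist_force: [-15.8, -1.3, 13.2]
width: 0.0003
```

Request:
move_arm(increments=[[[0,0.1,0,0,0,0,0],[0,0.25,0,0,0,0,0],[0,0.4,0,0,0,0,0],[0,0.4,0,-0.35,0,0,0],[0,0.4,0,-0.7,0,0,0],[0,0.4,0,-1,0,0,0],[0,0.4,0,-1,0,0,0]]])

```text
time: 8.55
tool_pos: [0.4771, -0.0315, 0.323]
ee_rot: [-3.137, 0.016, -2.995]
wrist_force: [0.8, -0.9, 0.8]
width: 0.0005
```

```bash
python3 - <<'E'
from h import *
ry=-.292; c=np.array([.588,.3093]); dd=np.array([np.cos(ry),np.sin(ry)])
delta(c+.09*dd,.32,ry+np.pi)
E
```

```text
t 8.55 pos [ 0.4771 -0.0315  0.323 ] rpy [-3.137   0.0156 -2.9947] F [ 0.85 -0.95  0.81]
shift [-2.41   2.827  0.055] turn [-0.0007  0.0104  0.2793]
```

Request:
move_arm(increments=[[[0.5,-0.8,0.94,0,0,0,0],[0.5,-0.8,0.94,0,0,0,0],[0.5,-0.8,0.94,0,0,0,0],[0.5,-0.8,0.94,0,0,0,0]]])

```text
time: 8.88
tool_pos: [0.5429, 0.0781, 0.3146]
ee_rot: [3.138, 0.004, -2.99]
wrist_force: [0.3, -0.3, 0.6]
width: 0.0234
```

Request:
move_arm(increments=[[[0.5,-0.8,0.94,0,0,0,0],[0.5,-0.8,0.94,0,0,0,0],[0.5,-0.8,0.94,0,0,0,0],[0.5,-0.8,0.94,0,0,0,0]]])

```text
time: 9.22
tool_pos: [0.6081, 0.1829, 0.313]
ee_rot: [3.138, 0.001, -2.99]
wrist_force: [-0.7, -0.1, -1.2]
width: 0.0463
```

Request:
move_arm(increments=[[[0.5,-0.7,0.8,0,0,0,0.279],[0.5,-0.7,0.8,0,0,0,0.279],[0.5,-0.7,0.8,0,0,0,0.279],[0.5,-0.7,0.8,0,0,0,0.279],[0.5,-0.7,0.8,0,0,0,0.279]]])

```text
time: 9.63
tool_pos: [0.6639, 0.2681, 0.3139]
ee_rot: [-3.141, -0.001, 2.851]
wrist_force: [-0.1, 0.5, 0.0]
width: 0.0468
```

```bash
python3 - <<'E'
from h import *
ry=-.292; c=np.array([.588,.3093]); dd=np.array([np.cos(ry),np.sin(ry)])
delta(c+.09*dd,.32,ry+np.pi)
a,d,P=snap('top','top1'); cv2.imwrite('pics/t1c.png',cv2.resize(a[165:240,210:315],None,fx=7,fy=7,interpolation=cv2.INTER_CUBIC)[:, :, ::-1])
snap('wrist','w2')
E
sed -e "s/top0/top1/" meas.py > m1.py; python3 m1.py | grep -v rod
```

```text
t 9.6333 pos [0.6639 0.2681 0.3139] rpy [-3.1410e+00 -7.0000e-04  2.8507e+00] F [-0.12  0.53  0.01]
shift [-0.055  0.176 -0.061] turn [-0.0004 -0.0005  0.0007]
758 [0.5425 0.0204 0.0466] z 0.0467 [235. 239. 237.] ((261.7226867675781, 193.17031860351562), (21.674848556518555, 59.804080963134766), 82.40535736083984)
99 [ 0.513  -0.0595  0.0471] z 0.0473 [185. 190. 183.] ((293.89996337890625, 204.29998779296875), (13.57645034790039, 7.071067810058594), 81.8698959350586)
98 [0.4908 0.0898 0.0473] z 0.0474 [189. 192. 182.] ((233.5, 212.5), (13.0, 7.0), 90.0)
front L,R [0.44336929 0.10667148 0.006     ] [ 0.47217713 -0.0880047   0.006     ] 0.19679611013805734 yaw 0.14691209669209854
origin [0.51910534 0.01840921]
fence [0.555163   0.11878807 0.046     ] [ 0.58181726 -0.06638585  0.046     ] 0.18708241035748058 0.14295984988118707 origin [0.52100719 0.01917467]
block ((279.0154113769531, 192.62307739257812), (18.357139587402344, 13.767854690551758), 82.87498474121094) [ 0.5416 -0.0226  0.046 ] 0.03428624200635508 0.04564221998218904
block ((261.6999816894531, 194.89999389648438), (18.384775161743164, 13.293608665466309), 81.8698959350586) [0.5353 0.0203 0.046 ] 0.03305966458646505 0.045675837843260195
block ((243.75997924804688, 197.31997680664062), (18.384775161743164, 13.293608665466309), 81.8698959350586) [0.5286 0.0648 0.046 ] 0.03300963003473355 0.04564253300092024
```

View pics/t1c.png

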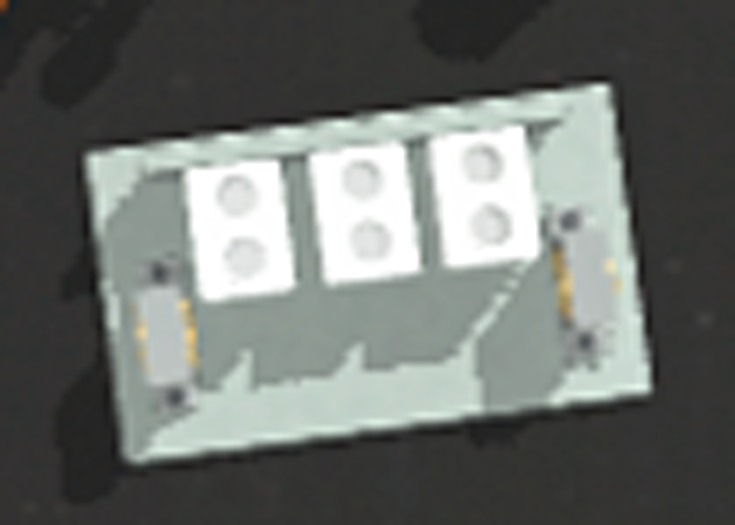

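View pics/w2.png

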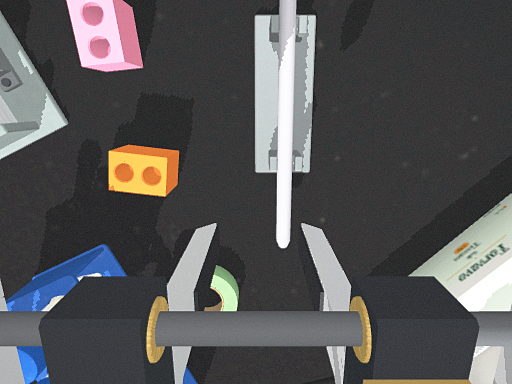

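```bash
python3 - <<'E'
from h import *
a,d,P=load('top0'); X=cloud(P,d)
q=Ro.from_euler('xyz',[np.pi,0,2.85]).inv().apply(X.reshape(-1,3)-[.674,.283,.22])
m=(abs(q[:,0])<.07)&(abs(q[:,1])<.13)&(X.reshape(-1,3)[:,2]>.06); print('tall near grasp',m.sum(),X.reshape(-1,3)[m][:5])
a,d,P=load('w2'); 
g=cv2.cvtColor(a,cv2.COLOR_RGB2GRAY)
L=[]
for v in range(20,236,4):
    r=np.where(g[v,270:308]>205)[0]
    if len(r): L.append(((270+r.min()+270+r.max())/2,v,len(r)))
L=np.array(L); print(L[::6])
p=np.array([ray(P,u,v,.040) for u,v,_ in L])[:,:2]; c=p.mean(0); V=np.linalg.svd(p-c)[2][0]; V*=np.sign(V[0])
e=ray(P,283,247.5,.040)[:2]; print('yaw',np.arctan2(V[1],V[0]),'end',e,'mid',e-.125*V,'offline',np.cross(V,e-c))
for f in(.09,): print('grasp',e-(.125-f)*V)
E
```

```text
tall near grasp 0 []
[[295.5  20.   13. ]
 [282.   44.   11. ]
 [288.5  68.   24. ]
 [289.   92.   24. ]
 [281.  116.   21. ]
 [288.5 140.   18. ]
 [287.  164.   18. ]
 [283.5 188.   14. ]
 [283.  212.   13. ]]
yaw -0.29950482051038163 end [0.70944051 0.27574732] mid [0.59000518 0.31262821] offline 6.834082186365012e-05
grasp [0.67599862 0.28607397]<stdin>:13: DeprecationWarning: Arrays of 2-dimensional vectors are deprecated. Use arrays of 3-dimensional vectors instead. (deprecated in NumPy 2.0)
```

```bash
cat > rod.py <<'E'
from h import *
import sys
a,d,P=load(sys.argv[1]); X=cloud(P,d); u0,u1,v0,v1=map(int,sys.argv[2:6]); zz=float(sys.argv[6])
m=np.zeros(d.shape,bool); m[v0:v1,u0:u1]=1
m&=(abs(X[...,2]-zz)<.012)&(a.min(2)>110)
n,l,s,c=cv2.connectedComponentsWithStats(m.astype(np.uint8),connectivity=4); i=1+s[1:,4].argmax(); k=l==i
L=[]
for v in np.unique(np.argwhere(k)[:,0]):
    r=np.where(k[v])[0]; L.append(((r.min()+r.max())/2,v,len(r)))
L=np.array(L); print(L[::10],'z',np.median(X[k][:,2]))
p=np.array([ray(P,u,v,zz) for u,v,_ in L])[:,:2]; c=np.median(p,0); V=np.linalg.svd(p-p.mean(0))[2][0]; V*=np.sign(V[0])
t=(p-c)@V; print('yaw',np.arctan2(V[1],V[0]),'len seen',np.ptp(t),'far end',p.mean(0)+V*((p-p.mean(0))@V).max(),'near end',p.mean(0)+V*((p-p.mean(0))@V).min())
E
python3 rod.py w2 265 320 0 260 .04
```

```text
[[288.    0.   17. ]
 [287.   10.   17. ]
 [289.   20.   36. ]
 [288.5  30.   35. ]
 [287.   40.   17. ]
 [286.5  50.   16. ]
 [286.5  60.   16. ]
 [286.   70.   17. ]
 [285.5  80.   16. ]
 [285.5  90.   16. ]
 [285.5 100.   16. ]
 [285.5 110.   16. ]
 [285.  120.   15. ]
 [285.  130.   15. ]
 [285.  140.   15. ]
 [284.5 150.   16. ]
 [286.  160.   33. ]
 [285.5 170.   29. ]
 [284.  180.   15. ]
 [284.  190.   15. ]
 [283.5 200.   14. ]
 [283.5 210.   14. ]
 [283.  220.   15. ]
 [282.5 230.   14. ]
 [283.  240.   13. ]] z 0.04501536063943176
yaw -0.2908150441695513 len seen 0.18831772826796414 far end [0.7088744 0.2754804] near end [0.52846404 0.32947733]
```

```bash
python3 - <<'E'
from h import *
delta([.6753,.2855],.22,np.pi-.291)
E
```

```text
t 9.7333 pos [0.6635 0.2668 0.315 ] rpy [-3.1410e+00 -3.0000e-04  2.8516e+00] F [-0.23 -0.54  0.06]
shift [-0.06   0.214  0.95 ] turn [-0.0004 -0.0002  0.0006]
```

Request:
move_arm(increments=[[[0.5,-0.06,0.21,0,0,0,0],[0.5,-0.06,0.21,0.3,0,0,0],[0.5,-0.06,0.21,0.5,0,0,0],[0.5,-0.06,0.21,0.65,0,0,0],[0.5,-0.06,0.21,0.65,0,0,0]]])

```text
time: 10.15
tool_pos: [0.6741, 0.2842, 0.2457]
ee_rot: [-3.137, -0.007, 2.85]
wrist_force: [-0.5, -0.2, -1.1]
width: 0.0469
```

```bash
python3 - <<'E'
from h import *
delta([.6753,.2855],.22,np.pi-.291)
snap('wrist','w3')
E
python3 rod.py w3 240 330 0 300 .04
```

```text
t 10.15 pos [0.6741 0.2842 0.2457] rpy [-3.1367 -0.0067  2.8502] F [-0.5  -0.23 -1.13]
shift [-0.01   0.017  0.257] turn [-0.0031 -0.0043 -0.0002]
[[262.    0.   30. ]
 [262.   10.   23. ]
 [262.   20.   23. ]
 [262.   30.   23. ]
 [262.   40.   23. ]
 [261.5  50.   22. ]
 [261.5  60.   22. ]
 [261.5  70.   22. ]
 [261.5  80.   22. ]
 [262.   90.   21. ]
 [262.  100.   21. ]
 [262.  110.   21. ]
 [262.  120.   21. ]
 [262.  130.   21. ]
 [262.  140.   21. ]
 [262.  150.   21. ]
 [262.  160.   21. ]
 [263.5 170.   44. ]
 [263.5 180.   44. ]
 [261.5 190.   20. ]
 [262.  200.   19. ]
 [262.  210.   19. ]
 [262.  220.   19. ]
 [262.  230.   19. ]
 [262.  240.   19. ]
 [262.  250.   19. ]
 [262.  260.   19. ]
 [262.  270.   19. ]
 [262.  280.   17. ]] z 0.04521386147474251
yaw -0.2875476680528769 len seen 0.16658807825604555 far end [0.70954265 0.27550109] near end [0.54979431 0.32274571]
```

View pics/w3.png

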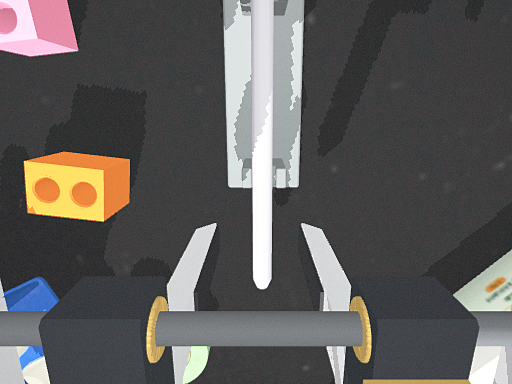

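Request:
move_arm(increments=[[[0.5,-0.01,0.015,0.12,0,0,0],[0.5,-0.01,0.015,0.24,0,0,0],[0.5,-0.01,0.015,0.25,0,0,0],[0.5,-0.01,0.015,0.25,0,0,0]]])

```text
time: 10.53
tool_pos: [0.6764, 0.2869, 0.2246]
ee_rot: [-3.141, -0.002, 2.85]
wrist_force: [-0.3, -0.4, 0.1]
width: 0.0469
```

```bash
python3 - <<'E'
from h import *
delta([.6753,.2855],.22,np.pi-.291)
E
```

```text
t 10.5333 pos [0.6764 0.2869 0.2246] rpy [-3.1405e+00 -1.6000e-03  2.8502e+00] F [-0.29 -0.41  0.06]
shift [ 0.007 -0.016  0.046] turn [-0.0007 -0.001  -0.0002]
```

Request:
move_arm(increments=[[[0.5,0.01,-0.01,0.04,0,0,0],[0.3,0.01,-0.01,0.04,0,0,0],[0.15,0.01,-0.01,0.04,0,0,0],[0,0.01,-0.01,0.04,0,0,0],[0,0.01,-0.01,0.04,0,0,0],[0,0.01,-0.01,0.04,0,0,0],[0,0.01,-0.01,0.04,0,0,0],[0,0.01,-0.01,0.04,0,0,0]]])

```text
time: 11.2
tool_pos: [0.6755, 0.2865, 0.222]
ee_rot: [3.141, 0.0, 2.85]
wrist_force: [-0.8, -0.8, 0.6]
width: 0.0109
```

```bash
python3 - <<'E'
from h import *
delta([.6753,.2855],.22,np.pi-.291)
print(robot.get_obs()['width'])
E
```

```text
t 11.2 pos [0.6755 0.2865 0.222 ] rpy [3.1414e+00 3.0000e-04 2.8503e+00] F [-0.82 -0.78  0.62]
shift [-0.001 -0.01   0.02 ] turn [ 0.0001  0.0002 -0.0002]
0.010855638478655722
```

Request:
move_arm(increments=[[[0,0,0,-0.1,0,0,0],[0,0,0,-0.25,0,0,0],[0,0,0,-0.4,0,0,0],[0,0,0,-0.6,0,0,0],[0,0,0,-0.8,0,0,0],[0,0,0,-1,0,0,0],[0,0,0,-1,0,0,0]]])

```text
time: 11.78
tool_pos: [0.676, 0.2867, 0.3286]
ee_rot: [3.135, 0.009, 2.85]
wrist_force: [0.4, -0.5, 1.0]
width: 0.0114
```

```bash
python3 - <<'E'
from h import *
delta(c2w(-.017,-.33),.38,YAW+np.pi/2)
print(robot.get_obs()['width'])
a,d,P=snap('side','s3'); cv2.imwrite('pics/s3c.png',cv2.resize(a[60:260,100:350],None,fx=3,fy=3,interpolation=cv2.INTER_CUBIC)[:, :, ::-1])
E
```

```text
t 11.7833 pos [0.676  0.2867 0.3286] rpy [3.1354 0.0085 2.8501] F [ 0.4  -0.47  0.97]
shift [-0.52  -6.084 -0.547] turn [0.0066 0.0026 0.7206]
0.011395374429231026
```

View pics/s3c.png

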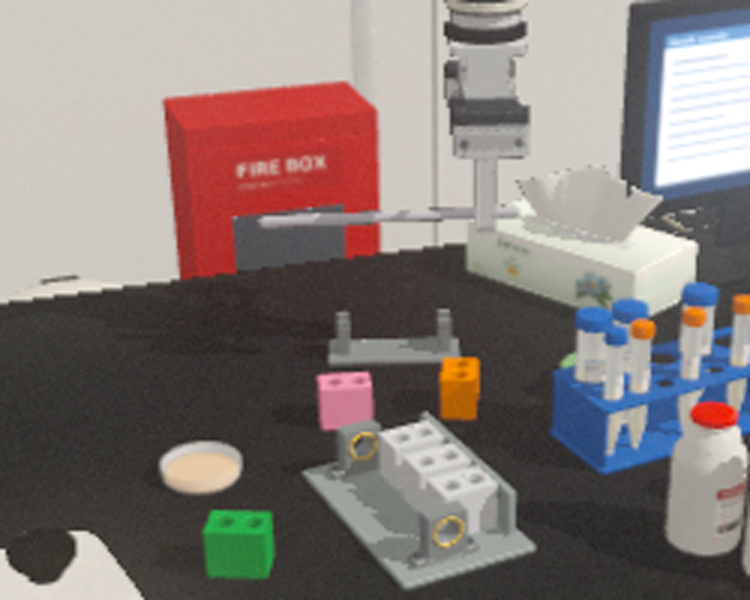

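Request:
move_arm(increments=[[[0,0.2,-0.15,-0.15,0,0,0],[0,0.5,-0.4,-0.35,0,0,0],[0,0.8,-0.6,-0.5,0,0,0],[0,0.8,-0.6,-0.5,0,0,0]]])

```text
time: 12.17
tool_pos: [0.5769, 0.2509, 0.3737]
ee_rot: [-3.141, -0.002, 2.851]
wrist_force: [1.3, 1.5, 0.4]
width: 0.0111
```

Request:
move_arm(increments=[[[0,-0.06,-0.25,0,0,0,0],[0,-0.15,-0.6,0,0,0,0],[0,-0.22,-0.91,0,0,0,0],[0,-0.22,-0.91,0,0,0,0]]])

```text
time: 12.5
tool_pos: [0.5764, 0.1541, 0.3702]
ee_rot: [-3.137, -0.001, 2.845]
wrist_force: [1.3, 0.6, -0.5]
width: 0.0105
```

Request:
move_arm(increments=[[[0,-0.06,-0.25,0,0,0,0],[0,-0.15,-0.6,0,0,0,0],[0,-0.22,-0.91,0,0,0,0],[0,-0.22,-0.91,0,0,0,0]]])

```text
time: 12.83
tool_pos: [0.5715, 0.0609, 0.3701]
ee_rot: [-3.138, -0.001, 2.845]
wrist_force: [0.2, -0.2, -1.0]
width: 0.0109
```

Request:
move_arm(increments=[[[0,-0.06,-0.25,0,0,0,0],[0,-0.15,-0.6,0,0,0,0],[0,-0.22,-0.91,0,0,0,0],[0,-0.22,-0.91,0,0,0,0]]])

```text
time: 13.17
tool_pos: [0.5664, -0.0323, 0.3702]
ee_rot: [-3.139, -0.001, 2.845]
wrist_force: [0.4, 0.5, -1.8]
width: 0.0112
```

Request:
move_arm(increments=[[[0,-0.06,-0.25,0,0,0,0],[0,-0.15,-0.6,0,0,0,0],[0,-0.22,-0.91,0,0,0,0],[0,-0.22,-0.91,0,0,0,0]]])

```text
time: 13.5
tool_pos: [0.5614, -0.1255, 0.3702]
ee_rot: [-3.139, -0.001, 2.845]
wrist_force: [0.8, -0.5, -0.4]
width: 0.0108
```

Request:
move_arm(increments=[[[0,-0.06,-0.25,0,0,0,0],[0,-0.15,-0.6,0,0,0,0],[0,-0.22,-0.91,0,0,0,0],[0,-0.22,-0.91,0,0,0,0]]])

```text
time: 13.83
tool_pos: [0.5563, -0.2189, 0.3701]
ee_rot: [-3.14, -0.001, 2.846]
wrist_force: [0.1, 0.9, -0.5]
width: 0.011
```

Request:
move_arm(increments=[[[0,-0.15,-0.6,0,0,0,0.06],[0,-0.22,-0.91,0,0,0,0.12],[0,-0.22,-0.91,0,0,0,0.18],[0,-0.22,-0.91,0,0,0,0.25],[0,-0.22,-0.91,0,0,0,0.32],[0,-0.22,-0.91,0,0,0,0.38],[0,-0.22,-0.91,0,0,0,0.44],[0,-0.22,-0.91,0,0,0,0.5]]])

```text
time: 14.5
tool_pos: [0.5523, -0.3072, 0.3705]
ee_rot: [3.141, -0.002, 2.061]
wrist_force: [-0.5, 0.5, -0.7]
width: 0.0106
```

```bash
python3 - <<'E'
from h import *
delta(c2w(-.017,-.33),.38,YAW+np.pi/2)
print(robot.get_obs()['width'])
E
```

```text
t 14.5 pos [ 0.5523 -0.3072  0.3705] rpy [ 3.1411e+00 -2.3000e-03  2.0613e+00] F [-0.46  0.5  -0.7 ]
shift [-0.026 -0.034 -0.095] turn [ 0.     -0.0015  0.2184]
0.010590140835480422
```

Request:
move_arm(increments=[[[0,-0.03,-0.03,0.2,0,0,0.06],[0,-0.03,-0.03,0.4,0,0,0.12],[0,-0.03,-0.03,0.6,0,0,0.18],[0,-0.03,-0.03,0.7,0,0,0.218],[0,-0.03,-0.03,0.7,0,0,0.218],[0,-0.03,-0.03,0.7,0,0,0.218]]])

```text
time: 15.0
tool_pos: [0.5506, -0.3116, 0.3002]
ee_rot: [-3.14, -0.003, 1.725]
wrist_force: [-0.6, 0.8, 0.2]
width: 0.0107
```

```bash
python3 - <<'E'
from h import *
delta(c2w(-.017,-.33),.30,YAW+np.pi/2)
a,d,P=snap('wrist','w4'); a,d,P=snap('top','top2'); a,d,P=snap('side','s4')
E
```

```text
t 15.0 pos [ 0.5506 -0.3116  0.3002] rpy [-3.1400e+00 -2.7000e-03  1.7252e+00] F [-0.57  0.84  0.16]
shift [ 0.005 -0.     0.002] turn [-0.001  -0.0017  0.0044]
```

View pics/w4.png

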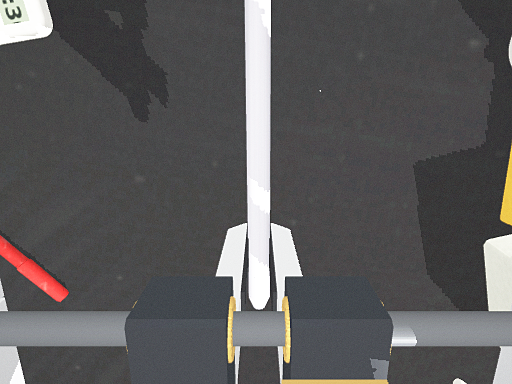

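View pics/s4.png

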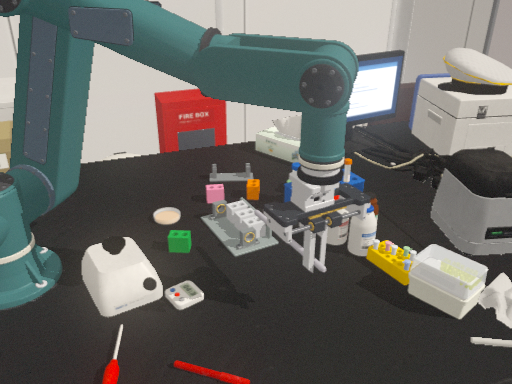

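View pics/top2.png

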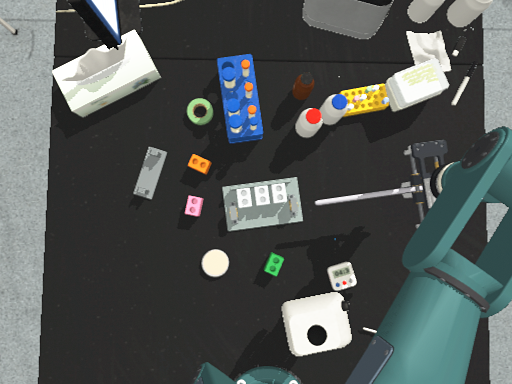

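```bash
cat > rod3.py <<'E'
from h import *
import sys
# 3D line fit of rod seen top surface; report in tool frame and carrier frame
f,u0,u1,v0,v1,zlo,zhi=sys.argv[1],*map(float,sys.argv[2:8])
a,d,P=load(f); X=cloud(P,d); m=np.zeros(d.shape,bool); m[int(v0):int(v1),int(u0):int(u1)]=1
m&=(X[...,2]>zlo)&(X[...,2]<zhi)&(a.min(2)>90)
n,l,s,c=cv2.connectedComponentsWithStats(m.astype(np.uint8),connectivity=4); k=l==(1+s[1:,4].argmax())
p=X[k]; q=np.c_[(p[:,:2]-O)@EX,(p[:,:2]-O)@EY,p[:,2]]
print(k.sum(),'y range',q[:,1].min().round(4),q[:,1].max().round(4))
# bin along y
e=np.linspace(q[:,1].min(),q[:,1].max(),9); R=[]
for i in range(8):
    b=q[(q[:,1]>=e[i])&(q[:,1]<e[i+1])]
    if len(b)>4: R.append([b[:,1].mean(),(np.percentile(b[:,0],2)+np.percentile(b[:,0],98))/2,np.percentile(b[:,2],80)-.006])
R=np.array(R); print(R.round(4))
for n,j in(('x',1),('z',2)):
    c=np.polyfit(R[:,0],R[:,j],1); print(n,'slope',c[0].round(4),'at tip y',np.polyval(c,q[:,1].max()).round(4),'at y=-.33',np.polyval(c,-.33).round(4))
E
python3 rod3.py w4 235 285 0 230 .08 .17; python3 rod3.py top2 310 400 180 212 .07 .17
```

```text
5583 y range -0.3164 -0.2074
[[-0.309  -0.0173  0.1182]
 [-0.2959 -0.0177  0.118 ]
 [-0.2823 -0.0178  0.1179]
 [-0.2686 -0.0181  0.1177]
 [-0.2549 -0.018   0.1174]
 [-0.2413 -0.018   0.1172]
 [-0.2278 -0.0184  0.117 ]
 [-0.2146 -0.0184  0.1168]]
x slope -0.0104 at tip y -0.0185 at y=-.33 -0.0173
z slope -0.0152 at tip y 0.1167 at y=-.33 0.1186
441 y range -0.3105 -0.1158
[[-0.2974 -0.0182  0.1198]
 [-0.2735 -0.0184  0.1199]
 [-0.2493 -0.0186  0.1197]
 [-0.225  -0.0188  0.1189]
 [-0.2008 -0.019   0.1187]
 [-0.1761 -0.0192  0.1185]
 [-0.1517 -0.0194  0.1169]
 [-0.1283 -0.0195  0.1173]]
x slope -0.0083 at tip y -0.0197 at y=-.33 -0.0179
z slope -0.018 at tip y 0.117 at y=-.33 0.1208
```

Request:
move_arm(increments=[[[0,0,0.005,0.25,0,0.01,0.006],[0,0,0.005,0.5,0,0.01,0.006],[0,0,0.005,0.7,0,0.01,0.006],[0,0,0.005,0.83,0,0.01,0.006],[0,0,0.005,0.87,0,0.01,0.006],[0,0,0.005,0.87,0,0.01,0.006],[0,0,0.005,0.87,0,0.01,0.006]]])

```text
time: 15.73
tool_pos: [0.5509, -0.3132, 0.2161]
ee_rot: [3.14, -0.014, 1.713]
wrist_force: [-0.3, -0.5, -0.6]
width: 0.0107
```

```bash
python3 - <<'E'
from h import *
delta(c2w(-.017,-.33),.2125,YAW+np.pi/2)
a,d,P=snap('wrist','w5'); a,d,P=snap('top','top3'); a,d,P=snap('side','s5')
cv2.imwrite('pics/s5c.png',cv2.resize(a[170:290,200:360],None,fx=5,fy=5,interpolation=cv2.INTER_CUBIC)[:, :, ::-1])
E
python3 rod3.py w5 235 285 0 230 .015 .06; python3 rod3.py top3 303 400 180 212 .02 .06
```

```text
t 15.7333 pos [ 0.5509 -0.3132  0.2161] rpy [ 3.1399 -0.0143  1.7131] F [-0.33 -0.51 -0.61]
shift [ 0.021 -0.002  0.037] turn [ 0.0011 -0.0091 -0.0033]
5583 y range -0.316 -0.207
[[-0.3086 -0.0164  0.0344]
 [-0.2955 -0.0166  0.0343]
 [-0.2818 -0.0165  0.0343]
 [-0.2682 -0.0166  0.0342]
 [-0.2546 -0.0163  0.0343]
 [-0.2409 -0.0162  0.0341]
 [-0.2274 -0.0164  0.0341]
 [-0.2142 -0.0163  0.0341]]
x slope 0.0021 at tip y -0.0163 at y=-.33 -0.0166
z slope -0.0027 at tip y 0.0341 at y=-.33 0.0344
481 y range -0.3405 -0.1147
[[-0.3242 -0.0175  0.0405]
 [-0.2981 -0.017   0.0356]
 [-0.2696 -0.0173  0.0353]
 [-0.2415 -0.0168  0.0354]
 [-0.213  -0.0169  0.0357]
 [-0.1854 -0.0168  0.0349]
 [-0.1576 -0.0166  0.0349]
 [-0.1299 -0.0168  0.0346]]
x slope 0.0035 at tip y -0.0166 at y=-.33 -0.0173
z slope -0.0195 at tip y 0.0337 at y=-.33 0.0379
```

View pics/s5c.png

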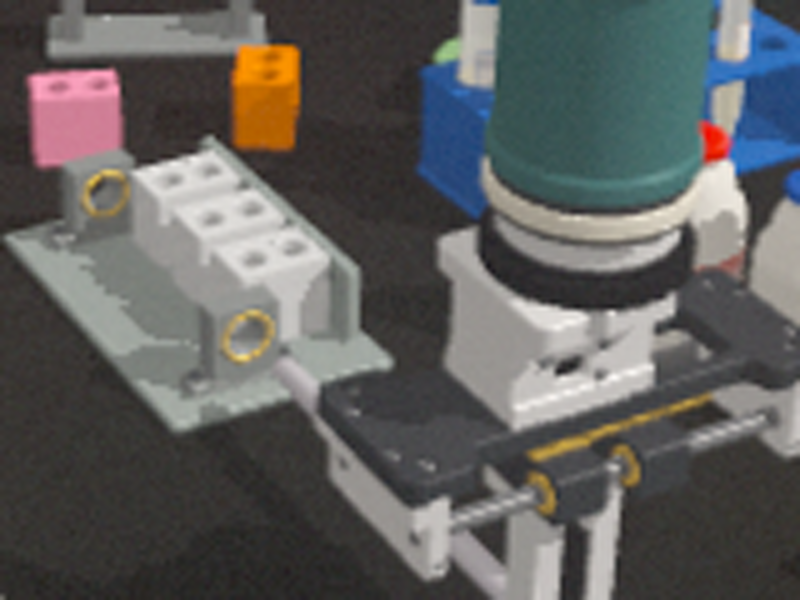

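Request:
move_arm(increments=[[[0,0,-0.003,0.02,0,0.002,-0.001],[0,0.05,-0.003,0.022,0,0.002,-0.001],[0,0.1,-0.003,0.022,0,0.002,-0.001],[0,0.12,-0.003,0.022,0,0.002,-0.001],[0,0.12,-0.003,0.022,0,0.002,-0.001]]])

```text
time: 16.3
tool_pos: [0.5484, -0.3002, 0.2126]
ee_rot: [-3.141, -0.019, 1.715]
wrist_force: [0.2, 0.3, 0.2]
width: 0.011
```

```bash
python3 - <<'E'
from h import *
delta(c2w(-.017,-.104),.2125,YAW+np.pi/2)
a,d,P=snap('wrist','w6'); a,d,P=snap('top','top4'); 
cv2.imwrite('pics/t4c.png',cv2.resize(a[170:230,270:350],None,fx=8,fy=8,interpolation=cv2.INTER_CUBIC)[:, :, ::-1])
a,d,P=snap('side','s6')
cv2.imwrite('pics/s6c.png',cv2.resize(a[190:270,210:300],None,fx=7,fy=7,interpolation=cv2.INTER_CUBIC)[:, :, ::-1])
E
python3 rod3.py w6 235 285 0 230 .015 .06; python3 rod3.py top4 299 380 180 212 .02 .06
```

```text
t 16.3 pos [ 0.5484 -0.3002  0.2126] rpy [-3.1414 -0.0193  1.7153] F [0.16 0.3  0.24]
shift [ 2.149e+00 -2.000e-03  4.300e-02] turn [-0.0001 -0.0123 -0.0019]
5583 y range -0.3019 -0.1923
[[-0.2945 -0.0174  0.0311]
 [-0.2814 -0.0176  0.0311]
 [-0.2677 -0.0175  0.0312]
 [-0.2538 -0.0177  0.0311]
 [-0.2401 -0.0175  0.0312]
 [-0.2264 -0.0174  0.0311]
 [-0.2128 -0.0176  0.0312]
 [-0.1998 -0.0175  0.0311]]
x slope -0.0001 at tip y -0.0175 at y=-.33 -0.0175
z slope 0.0004 at tip y 0.0311 at y=-.33 0.0311
362 y range -0.2942 -0.1007
[[-0.2827 -0.0186  0.0316]
 [-0.2584 -0.0184  0.032 ]
 [-0.2333 -0.0183  0.0321]
 [-0.2091 -0.0182  0.0315]
 [-0.1854 -0.0184  0.0319]
 [-0.1618 -0.0183  0.0317]
 [-0.1365 -0.0181  0.0318]
 [-0.1123 -0.0183  0.032 ]]
x slope 0.0018 at tip y -0.0182 at y=-.33 -0.0186
z slope 0.0008 at tip y 0.0319 at y=-.33 0.0317
```

View pics/t4c.png

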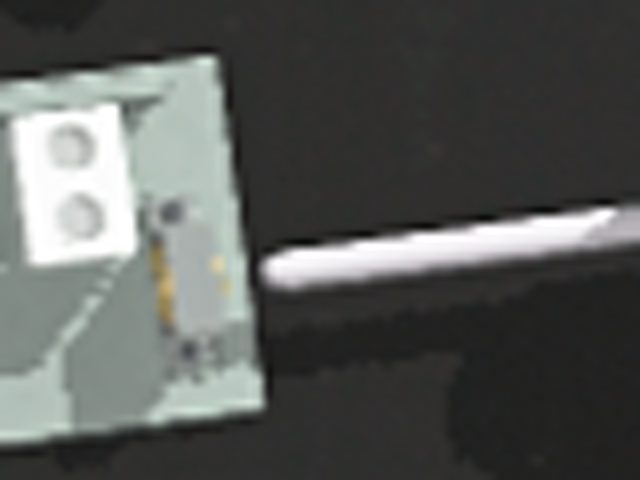

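View pics/s6c.png

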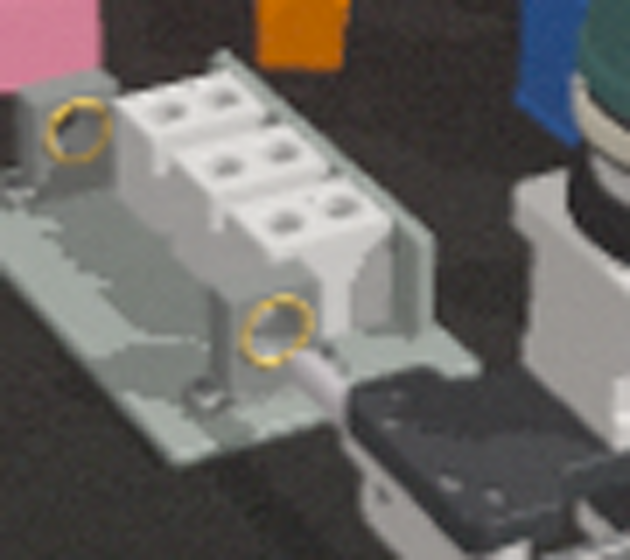

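Request:
move_arm(increments=[[[0,0,0.009,-0.003,0,0,0],[0,0.05,0.009,-0.002,0,0,0],[0,0.1,0.009,-0.001,0,0,0],[0,0.14,0.009,0,0,0,0],[0,0.18,0.009,0,0,0,0],[0,0.22,0.009,0.001,0,0,0],[0,0.26,0.009,0.002,0,0,0],[0,0.26,0.009,0.002,0,0,0]]])

```text
time: 17.12
tool_pos: [0.5455, -0.2743, 0.2129]
ee_rot: [-3.141, -0.019, 1.715]
wrist_force: [-0.1, -0.0, -0.3]
width: 0.0108
```

```bash
python3 - <<'E'
from h import *
delta(c2w(-.017,-.104),.2125,YAW+np.pi/2)
o=robot.get_obs(); print(w2c(o['tool_pos']),o['wrist_torque'].round(3))
a,d,P=snap('side','s7')
cv2.imwrite('pics/s7c.png',cv2.resize(a[190:270,210:300],None,fx=7,fy=7,interpolation=cv2.INTER_CUBIC)[:, :, ::-1])
E
```

```text
t 17.1167 pos [ 0.5455 -0.2743  0.2129] rpy [-3.1415 -0.0195  1.7153] F [-0.14 -0.01 -0.3 ]
shift [ 1.888 -0.011  0.041] turn [-0.0001 -0.0124 -0.0019]
[-0.01647775 -0.29282969] [-0.157  0.032  0.   ]
```

View pics/s7c.png

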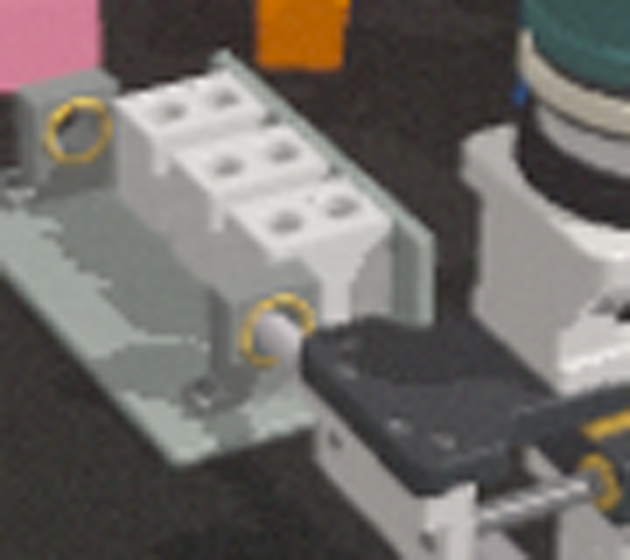

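Request:
move_arm(increments=[[[0,0.08,0,0.0015,0,0,0],[0,0.18,0,0.0035,0,0,0],[0,0.28,-0.001,0.0055,0,0,0],[0,0.38,-0.001,0.0075,0,0,0],[0,0.48,-0.001,0.0095,0,0,0],[0,0.58,-0.001,0.0115,0,0,0],[0,0.6,-0.001,0.012,0,0,0],[0,0.6,-0.001,0.012,0,0,0]]])

```text
time: 17.83
tool_pos: [0.5368, -0.2147, 0.2129]
ee_rot: [-3.142, -0.019, 1.716]
wrist_force: [-0.2, 0.2, -1.0]
width: 0.0109
```

```bash
python3 - <<'E'
from h import *
delta(c2w(-.017,-.104),.2125,YAW+np.pi/2)
o=robot.get_obs(); print(w2c(o['tool_pos']),o['wrist_torque'].round(3))
a,d,P=snap('top','top5')
cv2.imwrite('pics/t5c.png',cv2.resize(a[170:240,220:320],None,fx=7,fy=7,interpolation=cv2.INTER_CUBIC)[:, :, ::-1])
E
```

```text
t 17.8333 pos [ 0.5368 -0.2147  0.2129] rpy [-3.1415 -0.0189  1.716 ] F [-0.19  0.25 -0.97]
shift [ 1.286 -0.01   0.029] turn [-0.     -0.012  -0.0015]
[-0.01633127 -0.23264889] [-0.16   0.031 -0.036]
```

View pics/t5c.png

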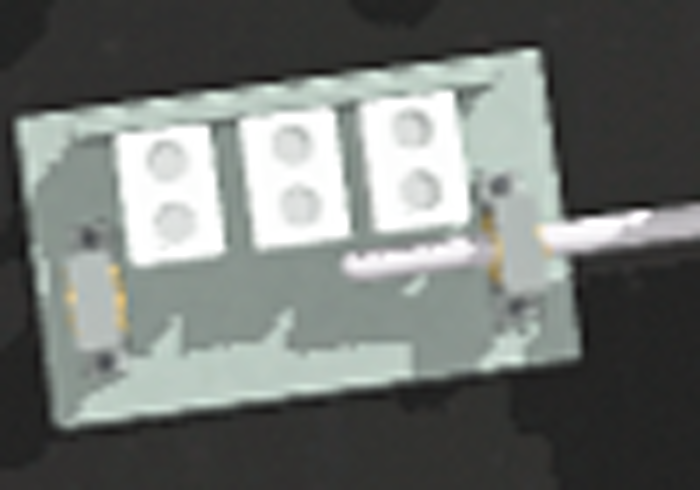

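Request:
move_arm(increments=[[[0,0.1,0,0.002,0,0,0],[0,0.2,0,0.004,0,0,0],[0,0.3,-0.001,0.006,0,0,0],[0,0.4,-0.001,0.008,0,0,0],[0,0.5,-0.001,0.01,0,0,0],[0,0.58,-0.001,0.0115,0,0,0],[0,0.65,-0.001,0.013,0,0,0],[0,0.65,-0.001,0.013,0,0,0]]])

```text
time: 18.55
tool_pos: [0.5273, -0.15, 0.2128]
ee_rot: [-3.141, -0.02, 1.716]
wrist_force: [0.8, -0.2, -1.4]
width: 0.0115
```

```bash
python3 - <<'E'
from h import *
delta(c2w(-.017,-.104),.2125,YAW+np.pi/2)
o=robot.get_obs(); print(w2c(o['tool_pos']),o['wrist_torque'].round(3))
a,d,P=snap('top','top6')
cv2.imwrite('pics/t6c.png',cv2.resize(a[170:240,220:320],None,fx=7,fy=7,interpolation=cv2.INTER_CUBIC)[:, :, ::-1])
a,d,P=snap('side','s8')
cv2.imwrite('pics/s8c.png',cv2.resize(a[180:270,190:300],None,fx=7,fy=7,interpolation=cv2.INTER_CUBIC)[:, :, ::-1])
E
python3 rod3.py top6 240 288 205 212 .02 .045
```

```text
t 18.55 pos [ 0.5273 -0.15    0.2128] rpy [-3.1414 -0.0196  1.7161] F [ 0.82 -0.21 -1.37]
shift [ 0.632 -0.009  0.015] turn [-0.0001 -0.0125 -0.0014]
[-0.01624967 -0.16718058] [-0.197 -0.011 -0.031]
184 y range -0.0594 0.0512
[[-0.0526 -0.0187  0.0327]
 [-0.0387 -0.0174  0.0319]
 [-0.0249 -0.0168  0.0327]
 [-0.0109 -0.0172  0.0321]
 [ 0.0028 -0.0172  0.0331]
 [ 0.0162 -0.0166  0.0319]
 [ 0.0302 -0.0158  0.0324]
 [ 0.0434 -0.0154  0.0326]]
x slope 0.0275 at tip y -0.0154 at y=-.33 -0.0258
z slope -0.0003 at tip y 0.0324 at y=-.33 0.0325
```

View pics/t6c.png

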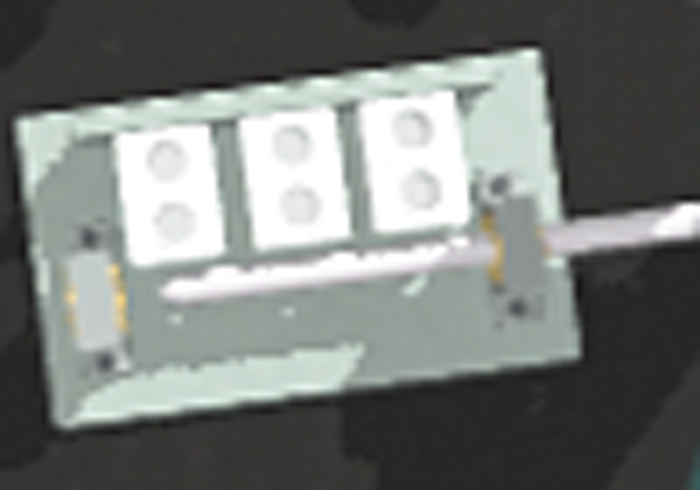

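View pics/s8c.png

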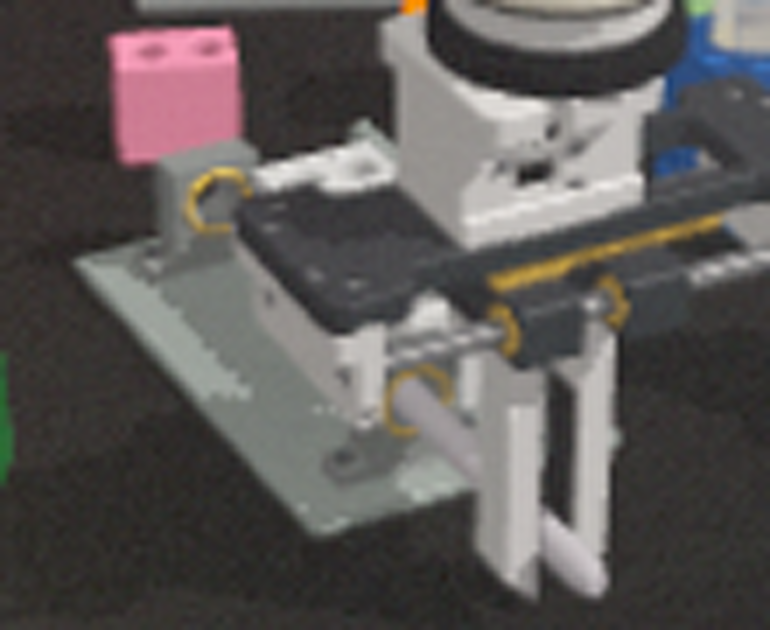

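```bash
python3 - <<'E'
from h import *
for f in('top5','top6'):
    a,d,P=load(f); X=cloud(P,d)
    q=np.stack([(X[...,:2]-O)@EX,(X[...,:2]-O)@EY,X[...,2]],-1)
    for y0 in np.arange(-.15,.06,.015):
        m=(abs(q[...,1]-y0)<.0075)&(abs(q[...,0]+.017)<.0105)&(q[...,2]>.027)&(q[...,2]<.042)
        # ray-cast pixel centre on z=.036
        idx=np.argwhere(m)
        if len(idx)<8: continue
        r=np.array([w2c(ray(P,u,v,.035)) for v,u in idx]); print(f,y0.round(3),m.sum(),'x',((r[:,0].min()+r[:,0].max())/2).round(4),'mean',r[:,0].mean().round(4),'z',np.percentile(q[m][:,2],80).round(4)-.006)
E
```

```text
top5 -0.15 28 x -0.0171 mean -0.0171 z 0.032100000000000004
top5 -0.135 28 x -0.0171 mean -0.0168 z 0.0325
top5 -0.12 30 x -0.017 mean -0.0171 z 0.032
top5 -0.105 25 x -0.0171 mean -0.0169 z 0.0313
top5 -0.09 22 x -0.0171 mean -0.0175 z 0.0329
top5 -0.06 27 x -0.0168 mean -0.0171 z 0.0322
top5 -0.045 30 x -0.0171 mean -0.0171 z 0.033
top5 -0.03 27 x -0.0173 mean -0.0174 z 0.0324
top5 -0.015 15 x -0.0164 mean -0.0169 z 0.031100000000000003
top6 -0.15 27 x -0.0169 mean -0.017 z 0.032
top6 -0.135 29 x -0.0167 mean -0.0169 z 0.031900000000000005
top6 -0.12 28 x -0.0168 mean -0.0166 z 0.0316
top6 -0.105 29 x -0.0171 mean -0.0171 z 0.032100000000000004
top6 -0.09 20 x -0.0169 mean -0.0172 z 0.0318
top6 -0.06 29 x -0.0168 mean -0.0169 z 0.033100000000000004
top6 -0.045 27 x -0.0169 mean -0.0171 z 0.0323
top6 -0.03 28 x -0.0171 mean -0.0168 z 0.0322
top6 -0.015 28 x -0.017 mean -0.0172 z 0.0322
top6 -0.0 28 x -0.017 mean -0.0169 z 0.0329
top6 0.015 29 x -0.0167 mean -0.0168 z 0.031900000000000005
top6 0.03 30 x -0.017 mean -0.017 z 0.0323
top6 0.045 21 x -0.0175 mean -0.0169 z 0.0324
```

Request:
move_arm(increments=[[[0,0.04,0,0.001,0,0,0],[0,0.09,0,0.002,0,0,0],[0,0.14,0,0.003,0,0,0],[0,0.19,0,0.004,0,0,0],[0,0.24,0,0.005,0,0,0],[0,0.28,0,0.0055,0,0,0],[0,0.3,0,0.006,0,0,0],[0,0.3,0,0.006,0,0,0]]])

```text
time: 19.32
tool_pos: [0.5231, -0.1212, 0.2127]
ee_rot: [-3.141, -0.019, 1.715]
wrist_force: [0.2, -0.6, -1.3]
width: 0.0111
```

```bash
python3 - <<'E'
from h import *
delta(c2w(-.017,-.104),.2125,YAW+np.pi/2)
o=robot.get_obs(); print(w2c(o['tool_pos']),o['wrist_torque'].round(3))
E
```

```text
t 19.3167 pos [ 0.5231 -0.1212  0.2127] rpy [-3.1414 -0.019   1.7153] F [ 0.19 -0.64 -1.34]
shift [ 0.341 -0.01   0.009] turn [-0.0001 -0.0121 -0.0019]
[-0.01615309 -0.13813014] [-0.158  0.051  0.004]
```

Request:
move_arm(increments=[[[0,0.04,0,0.001,0,0,0],[0,0.09,0,0.002,0,0,0],[0,0.14,0,0.003,0,0,0],[0,0.19,0,0.004,0,0,0],[0,0.24,0,0.005,0,0,0],[0,0.28,0,0.0055,0,0,0],[0,0.31,0,0.006,0,0,0],[0,0.31,0,0.006,0,0,0]]])

```text
time: 19.98
tool_pos: [0.5187, -0.0904, 0.2128]
ee_rot: [-3.142, -0.019, 1.715]
wrist_force: [0.7, 0.3, -0.7]
width: 0.0107
```

Request:
move_arm(increments=[[[0,0,0,0,0,0,0],[0,0,0,0,0,0,0],[0,0,0,0,0,0,0],[0,0,0,0,0,0,0]]])

```text
time: 20.32
tool_pos: [0.5188, -0.0913, 0.2128]
ee_rot: [3.142, -0.019, 1.714]
wrist_force: [-0.0, 0.5, -0.9]
width: 0.011
```

```bash
cat > fin.py <<'E'
from h import *
delta(c2w(-.017,-.104),.2125,YAW+np.pi/2)
o=robot.get_obs(); print(w2c(o['tool_pos']),o['wrist_torque'].round(3),o['width'],abs(o['qvel']).max())
a,d,P=snap('top','top7')
cv2.imwrite('pics/t7c.png',cv2.resize(a[170:240,210:330],None,fx=6,fy=6,interpolation=cv2.INTER_CUBIC)[:, :, ::-1])
a2,d2,P2=snap('side','s9')
cv2.imwrite('pics/s9c.png',cv2.resize(a2[160:270,180:310],None,fx=5,fy=5,interpolation=cv2.INTER_CUBIC)[:, :, ::-1])
X=cloud(P,d); q=np.stack([(X[...,:2]-O)@EX,(X[...,:2]-O)@EY,X[...,2]],-1)
L=[]
for y0 in np.arange(-.14,.13,.01):
    m=(abs(q[...,1]-y0)<.006)&(abs(q[...,0]+.017)<.012)&(q[...,2]>.024)&(q[...,2]<.042)
    idx=np.argwhere(m)
    if len(idx)<6: continue
    r=np.array([w2c(ray(P,u,v,.035)) for v,u in idx]); L.append((y0,m.sum(),r[:,0].mean(),np.percentile(q[m][:,2],80)-.006,r[:,1].max()))
print(np.array(L).round(4))
E
python3 fin.py
```

```text
t 20.3167 pos [ 0.5188 -0.0913  0.2128] rpy [ 3.1416 -0.0189  1.7142] F [-0.01  0.47 -0.91]
shift [ 0.039 -0.01   0.003] turn [ 0.     -0.012  -0.0026]
[-0.01602799 -0.10792048] [-0.115  0.035  0.048] 0.011019158797561272 0.0019060327042538978
[[-7.000e-02  1.400e+01 -1.610e-02  3.450e-02 -6.420e-02]
 [-6.000e-02  2.500e+01 -1.650e-02  3.220e-02 -5.420e-02]
 [-5.000e-02  2.400e+01 -1.640e-02  3.160e-02 -4.390e-02]
 [-4.000e-02  2.500e+01 -1.570e-02  3.120e-02 -3.430e-02]
 [-3.000e-02  2.200e+01 -1.630e-02  3.220e-02 -2.370e-02]
 [-2.000e-02  2.300e+01 -1.580e-02  3.210e-02 -1.440e-02]
 [-1.000e-02  2.100e+01 -1.630e-02  3.230e-02 -4.200e-03]
 [ 0.000e+00  2.400e+01 -1.570e-02  3.260e-02  5.800e-03]
 [ 1.000e-02  2.000e+01 -1.620e-02  3.260e-02  1.570e-02]
 [ 2.000e-02  2.300e+01 -1.620e-02  3.210e-02  2.570e-02]
 [ 3.000e-02  2.200e+01 -1.650e-02  3.190e-02  3.590e-02]
 [ 4.000e-02  2.300e+01 -1.580e-02  3.260e-02  4.590e-02]
 [ 5.000e-02  2.200e+01 -1.650e-02  3.210e-02  5.580e-02]
 [ 6.000e-02  2.100e+01 -1.620e-02  3.220e-02  6.460e-02]
 [ 9.000e-02  1.900e+01 -1.660e-02  3.310e-02  9.500e-02]
 [ 1.000e-01  2.100e+01 -1.620e-02  3.230e-02  1.049e-01]
 [ 1.100e-01  1.100e+01 -1.600e-02  3.100e-02  1.098e-01]]
```

View pics/t7c.png

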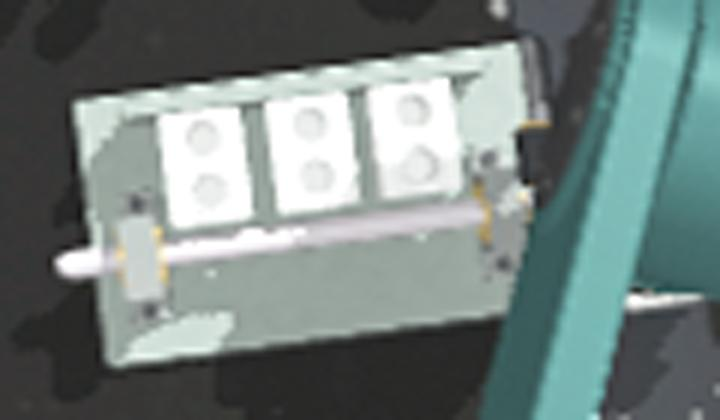

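View pics/s9c.png

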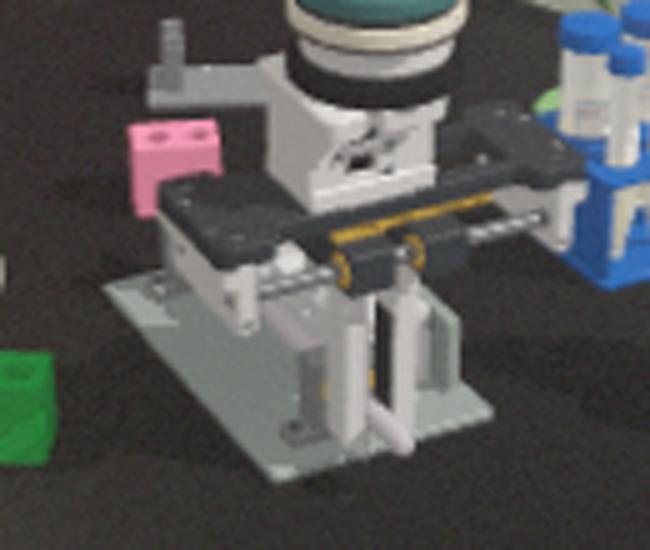

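Request:
move_arm(increments=[[[0,0,-0.004,0,0,0,0],[0,0,-0.004,0,0,0,0],[0,0,-0.004,0,0,0,0],[0,0,-0.004,0,0,0,0],[0,0,-0.004,0,0,0,0],[0,0,-0.004,0,0,0,0],[0,0,-0.004,0,0,0,0],[0,0,-0.004,0,0,0,0]]])

```text
time: 21.08
tool_pos: [0.5184, -0.0911, 0.2128]
ee_rot: [3.142, -0.019, 1.715]
wrist_force: [-0.4, -0.2, 0.0]
width: 0.0112
```

```bash
python3 fin.py; python3 - <<'E'
from h import *
for f in('top1','top7'):
    a,d,P=load(f); X=cloud(P,d); q=np.stack([(X[...,:2]-O)@EX,(X[...,:2]-O)@EY,X[...,2]],-1)
    for yc in(-.0427,-.0005,.0445):
        m=(abs(q[...,1]-yc)<.019)&(q[...,2]>.0435)&(q[...,0]<.038)&(q[...,0]>-.0105)&(a.min(2)>190); r=cv2.minAreaRect(np.array([w2c(ray(P,u,v,.046)) for v,u in np.argwhere(m)]).astype(np.float32)*1000); print(f,r)
E
```

```text
t 21.0833 pos [ 0.5184 -0.0911  0.2128] rpy [ 3.1416 -0.0189  1.7145] F [-0.37 -0.19  0.  ]
shift [ 0.037 -0.006  0.003] turn [ 0.     -0.012  -0.0024]
[-0.01643597 -0.10769297] [-0.144  0.092  0.049] 0.011243811847584089 0.0015784932962212084
[[-7.000e-02  1.200e+01 -1.710e-02  3.270e-02 -6.420e-02]
 [-6.000e-02  2.400e+01 -1.670e-02  3.160e-02 -5.420e-02]
 [-5.000e-02  2.200e+01 -1.700e-02  3.150e-02 -4.390e-02]
 [-4.000e-02  2.400e+01 -1.590e-02  3.150e-02 -3.430e-02]
 [-3.000e-02  2.200e+01 -1.690e-02  3.190e-02 -2.440e-02]
 [-2.000e-02  2.200e+01 -1.640e-02  3.180e-02 -1.410e-02]
 [-1.000e-02  2.200e+01 -1.670e-02  3.300e-02 -4.200e-03]
 [ 0.000e+00  2.200e+01 -1.570e-02  3.120e-02  5.800e-03]
 [ 1.000e-02  2.200e+01 -1.680e-02  3.280e-02  1.570e-02]
 [ 2.000e-02  2.100e+01 -1.670e-02  3.170e-02  2.570e-02]
 [ 3.000e-02  2.300e+01 -1.680e-02  3.220e-02  3.590e-02]
 [ 4.000e-02  2.200e+01 -1.600e-02  3.180e-02  4.590e-02]
 [ 5.000e-02  2.300e+01 -1.680e-02  3.250e-02  5.580e-02]
 [ 6.000e-02  2.200e+01 -1.660e-02  3.210e-02  6.610e-02]
 [ 7.000e-02  7.000e+00 -1.910e-02  3.520e-02  6.770e-02]
 [ 9.000e-02  2.100e+01 -1.680e-02  3.100e-02  9.500e-02]
 [ 1.000e-01  2.200e+01 -1.700e-02  3.210e-02  1.052e-01]
 [ 1.100e-01  1.000e+01 -1.710e-02  3.140e-02  1.098e-01]]
top1 ((15.973487854003906, -43.78254699707031), (32.10320281982422, 43.81381607055664), 89.30414581298828)
top1 ((16.03606605529785, -0.9034061431884766), (32.0103759765625, 43.74236297607422), 89.53897094726562)
top1 ((16.04228973388672, 43.89320373535156), (43.932456970214844, 31.97607421875), 0.07694876194000244)
top7 ((15.983564376831055, -43.83244323730469), (32.08979415893555, 43.777767181396484), 89.49913787841797)
top7 ((16.146005630493164, -0.7833118438720703), (43.871463775634766, 31.984331130981445), 0.3473677635192871)
top7 ((15.948244094848633, 43.8930778503418), (43.74436569213867, 31.97607421875), 0.07694876194000244)
```

```bash
python3 - <<'E'
from bench import robot
print(robot.close_job())
E
```

```text
the job is handed in; nothing more can be done
None
```

The three blocks are in a straight row against the back fence, the rod is through both bushings, and the gripper is still holding it. I handed the job in at about 21 s.

- **Blocks:** I pushed each at the middle of its front until the force rose to 12–16 N, which showed it was seated against the fence. In the last top view all three sit at carrier x ≈ 16 mm and are square within about 0.7°. Flush is 17 mm, so that is 1 mm short, but the readings agree with each other and are within the calibration error. The blocks did not move while I threaded the rod.
- **Rod:** I threaded it from the right, because the pink look-alike block stands too close to the rod's line on the left. It lies at about x = -16.8 mm, z = 32 mm, close to the bore centres. It sticks out about 26 mm past the left bracket, measured in the top view. On the right it should be about 56 mm, worked out from the rod's length because the arm hid that end from above.
- **At hand-in:** Wrist force was below 0.5 N and the arm was still, so the rod is not wedged.
- **Bystanders:** I kept the arm and rod clear of the bottle, petri dish, timer and tape roll, but I did not re-measure their positions at the end.

No check failed.

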